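# Sort the gib-head keys into the drawer by length and shut it

### The job

Put the three loose gib-head keys away in the open drawer: each goes in the free place just to the right (seen from the robot) of the stored key of its own length, lying flat and square beside it with its head level with that key's head, towards the drawer front. Then ease the drawer fully shut without slamming it. The headless plain key has no row: leave it, the pulley and the hammer where they lie, and do not disarrange the stored keys.

Things in the scene. Friction and masses are not known exactly. Their poses are not given: they have to be found in the camera images.
- cabinet: Low grey steel drawer unit on the bench, 364 mm wide, 290 mm deep, 82 mm high, cartons up to 75 mm high on its top from 145 mm behind its front. Fixed. Origin: bottom middle of its front face; x points to its back (the way the drawer shuts), y left, z up.
- drawer_floor (a point): Point on the drawer's black rubber floor (16 mm above the bench), on its middle line, in line with the stored keys' head ends; axes as the cabinet's. Floor: y -163 to 163, x -16 to 170 mm; side walls 56 mm, front 75 mm above the bench. Two ribs 4 mm high along x at y = 50 and -50 make three rows. In each, a stored key lies 25 mm left of the row's middle; 25 mm right of it is the free place.
- drawer_front (a point): Middle of the drawer's aluminium pull lip, on its front edge, 66 mm above the bench. The lip is 300 mm wide and 8 mm high, stands 12 mm proud of the blue drawer front (352 mm wide, 7 to 75 mm above the bench) and is what a finger meets first. x points the way the drawer shuts.
- drawer (a joint): How far the drawer has been pushed in, m: 0 fully out (as it starts), 0.200 fully shut against its stop. It slides with about 4 N of friction plus a little damping, stays where it is left, and is shut by pushing its front.
- stored_short_mid (a point): Centre (half-way along, 8 mm up) of the short gib-head key already in the drawer: steel bar 90 mm long overall, 24 mm wide, 16 mm thick, with a head 25 mm high over the last 20 mm at one end (sloped down to the bar by 28 mm). Its x axis points along it from head to plain end, z up. Which of the three rows it lies in changes.
- stored_medium_mid (a point): Centre (half-way along, 8 mm up) of the medium gib-head key already in the drawer: steel bar 120 mm long overall, 24 mm wide, 16 mm thick, with a head 25 mm high over the last 20 mm at one end (sloped down to the bar by 28 mm). Its x axis points along it from head to plain end, z up. Which of the three rows it lies in changes.
- stored_long_mid (a point): Centre (half-way along, 8 mm up) of the long gib-head key already in the drawer: steel bar 150 mm long overall, 24 mm wide, 16 mm thick, with a head 25 mm high over the last 20 mm at one end (sloped down to the bar by 28 mm). Its x axis points along it from head to plain end, z up. Which of the three rows it lies in changes.
- loose_short_mid (a point): Centre (half-way along, 8 mm above its underside) of the loose short gib-head key lying on the bench, the twin of the stored short one: 90 mm long, 24 mm wide, 16 mm thick, head 25 mm high at one end, about 310 g. Its x axis points along it from head to plain end, z up. Any direction on the bench.
- loose_short_head (a point): Middle of the head end's face of the loose short key, 8 mm above its underside, 45 mm from its centre.
- loose_medium_mid (a point): Centre (half-way along, 8 mm above its underside) of the loose medium gib-head key lying on the bench, the twin of the stored medium one: 120 mm long, 24 mm wide, 16 mm thick, head 25 mm high at one end, about 400 g. Its x axis points along it from head to plain end, z up. Any direction on the bench.
- loose_medium_head (a point): Middle of the head end's face of the loose medium key, 8 mm above its underside, 60 mm from its centre.
- loose_long_mid (a point): Centre (half-way along, 8 mm above its underside) of the loose long gib-head key lying on the bench, the twin of the stored long one: 150 mm long, 24 mm wide, 16 mm thick, head 25 mm high at one end, about 490 g. Its x axis points along it from head to plain end, z up. Any direction on the bench.
- loose_long_head (a point): Middle of the head end's face of the loose long key, 8 mm above its underside, 75 mm from its centre.
- plain_key: A plain steel bar key without a head, 130 x 24 x 16 mm, lying on the bench beyond the loose keys; it has no row and stays there. Origin: centre of its underside.
- pulley: Grey V-belt pulley, 104 mm in diameter, 40 mm high with its hub, lying flat on the bench; stays there. Origin: centre of its underside.
- hammer: Hammer, 280 mm long, lying on the right of the bench beside the vice; stays there.
There are look-alikes about, which are no part of the job. Leave any black or green look-alike of the part that bears loose_short_mid alone. What is shaped like the part that bears loose_medium_mid but orange or pink is not meant.

How it is judged:
By the outcome, as a careful person would: the job done as asked, in the order asked, and still so for the second after the job is handed in, with the robot touching nothing.
It also fails if it takes over 72 s, if anything falls off the work surface, if the arm or the gripper's body presses on something with over 40 N, if the wrist force passes 120 N, or if a joint passes its speed limit or range.

### The arm

A 7-joint arm with a two-finger parallel gripper is mounted at the origin on the work surface. World frame = base frame: x ahead of the robot, y to its left, z up, the work surface at z = 0. Lengths are in m, angles in rad, forces in N, time in s.
With the tool pointing down it reaches from about 0.425 to 1.025 m from the base axis. Payload 9.4 kg.
Tool frame: the origin (TCP) lies midway between the tips of the shut fingers; the grasp point (between the pads) lies 19 mm behind it; z points along the fingers, x is the direction in which the jaws open and shut, and the axes are right-handed (so a half turn about z gives the same grasp; the last joint's range is limited). The gripper opens to 85 mm and grips with 20 to 120 N. Pads are 22 mm wide; open, the fingers measure 114 mm over their backs; the gripper's body (76 mm by 85 mm) begins 54 mm behind the grasp point. The pads swing forward as they close: fully open they stand 13 mm farther back than shut.
Start: joints at [1.086, 0.599, -0.003, 1.599, 0.002, 0.943, -0.08], TCP at [0.288, -0.666, 0.203] pointing down, gripper open.
Joint ranges: [-2.57, 2.57], [-0.35, 1.97], [-1.29, 1.29], [0.11, 2.56], [-1.05, 4.19], [0.11, 1.86], [-2.63, 2.63]. Speed limits (rad/s): [2.22, 2.22, 3.01, 3.01, 3.14, 3.14, 3.14].

### API

Orientations are given as a unit quaternion [x, y, z, w].
In Python, from station import env, vision gives the robot as it stands.
- The arm moves only by the tool apply_moves, never from a script. Its argument "plan" is a list of rows, each a list of 7 numbers: the opening, from 0 (shut) to 1 (fully open), then the shift along the tool's x, y, z in cm, then the turn, a rotation vector about the tool's x, y, z in degrees. In form: [[hand, tx, ty, tz, wx, wy, wz], ...]. A call has exactly 10 rows; each row is the pose to reach, as a shift and turn from the pose commanded when the call began, along the tool's axes at that moment; what a row does not reach only later rows make up. A row lasts 1/12 s, in which the tool goes at most 41.7 mm and 7.16 degrees, less where a joint would pass 70% of its speed; a pose out of reach is approached as far as the arm can. A call with a gripper value outside its range is refused whole. The fingers move at their own pace and stop on an object; "newtons" is the grip in N (left out, the last holds). Time passes only in rows, so rows that repeat a pose let the fingers close, or fill a call up. It gives the time, the measured TCP pose, the force and the opening at its end, in the units of the state.
- env.sense(): the state, without advancing time (a new reading comes with each control period).
- vision.snapshot(name): name is "scene" or "top" or "wrist"; returns (picture, depth): 400x640x3 uint8, red, green, blue; 400x640 float32, m along the optical axis (not along the pixel's ray), 0 where there is no reading.
- vision.camera_model(name): a dict with "camera_matrix" (3x3 intrinsics, pixels), "eye" and "rotation" of the camera in the world; the wrist camera has in their place "T_tool_cam" (4x4, takes a point from camera to tool coordinates, whose origin is the TCP and whose axes are the tool frame's). Camera axes: x right, y down, z forward; pixel columns grow to the right and rows downward; lengths in m; the calibration is good to about 2 mm. A picture is of the moment at which its call begins: read the wrist's pose just before it. camera_model takes no time and is no camera call.
- env.job_done(): hands the job in, once; it reports no verdict.
The state is a dict: "clock": time; "joints": joint angles; "qvel": joint speeds; "tau": joint torques, N m; "tcp_pos": TCP position; "ee_rot": TCP orientation; "wrist_force": force on the tool from outside, world axes, zero at the start; "moment": the same for the moment, N m; "gripper_width": finger opening in m.
Only numpy, scipy, OpenCV 4.12 (cv2) and the standard library are available. Lean on these libraries where they do the work, as an engineer would, in place of code of your own. Each camera call takes 0.05 s, during which the arm holds its last target.

## Working session

There is one attempt and no reset: what is moved stays moved. The work goes in short steps, Python scripts to look and compute and a tool call to move; the robot and the scene stay as the last step left them, time stands still between calls to the robot, and variables do not carry over. Pictures are saved under pics/ and viewed, and the job is handed in when it is done.

Besides the shell and the picture viewer there is one more tool, called after ">>>" as name([rows], argument=value, ...), one row to a line, values as JSON. apply_moves: Moves the arm, as the interface text tells. Its arguments: {"type":"object","properties":{"plan":{"type":"array","items":{"type":"array","items":{"type":"number"}}},"newtons":{"type":"number"}},"required":["plan"]}

```bash
ls; mkdir -p pics; python3 - <<'E'
from station import env, vision
import cv2,numpy as np
print(env.sense())
for n in ["scene","top"]:
    p,d=vision.snapshot(n); cv2.imwrite(f"pics/{n}0.png",p[:,:,::-1]); np.save(f"pics/{n}0.npy",d)
    print(n,vision.camera_model(n))
print(vision.camera_model("wrist"))
E
```

```text
pics
{'clock': 0.0, 'joints': array([ 1.08626641,  0.60012688, -0.00257587,  1.60014296,  0.00180707,
        0.9429042 , -0.07979014]), 'qvel': array([ 0.00087386,  0.00029326, -0.00074415, -0.0006744 ,  0.00021735,
        0.0013058 , -0.00101038]), 'tau': array([ 1.10636014e-03, -7.76439285e+01,  1.56541966e+00, -2.58015311e+01,
        1.22911573e-02,  8.88648501e-03,  2.37607856e-05]), 'tcp_pos': array([ 0.28733696, -0.66505588,  0.20211059]), 'ee_rot': array([ 8.35675958e-01, -5.49222241e-01, -6.93703916e-04, -3.77025243e-04]), 'wrist_force': array([ 0.06146307,  0.53635469, -0.62227234]), 'moment': array([ 0.03780932, -0.03346424,  0.00875942]), 'gripper_width': 0.08547322874813507}
scene {'camera_matrix': array([[422.86087572,   0.        , 316.31105564],
       [  0.        , 422.86087572, 203.86128657],
       [  0.        ,   0.        ,   1.        ]]), 'eye': array([ 1.24924484, -0.55055511,  1.3144349 ]), 'rotation': array([ 0.85751351,  0.4035083 , -0.13611875, -0.28865779])}
top {'camera_matrix': array([[418.4234948 ,   0.        , 322.76719944],
       [  0.        , 418.4234948 , 200.33730194],
       [  0.        ,   0.        ,   1.        ]]), 'eye': array([0.29310359, 0.04643776, 1.27773055]), 'rotation': array([-0.70282834,  0.7057258 , -0.06423747,  0.06210446])}
{'camera_matrix': array([[322.37346135,   0.        , 317.03608225],
       [  0.        , 322.37346135, 203.47072395],
       [  0.        ,   0.        ,   1.        ]]), 'T_tool_cam': array([[ 9.99999988e-01,  2.37339309e-05,  1.55666523e-04,
        -3.24398970e-04],
       [-6.77385833e-05,  9.57268543e-01,  2.89200504e-01,
        -7.33833161e-02],
       [-1.42150801e-04, -2.89200511e-01,  9.57268533e-01,
        -1.70224787e-01],
       [ 0.00000000e+00,  0.00000000e+00,  0.00000000e+00,
         1.00000000e+00]])}
```

View pics/scene0.png

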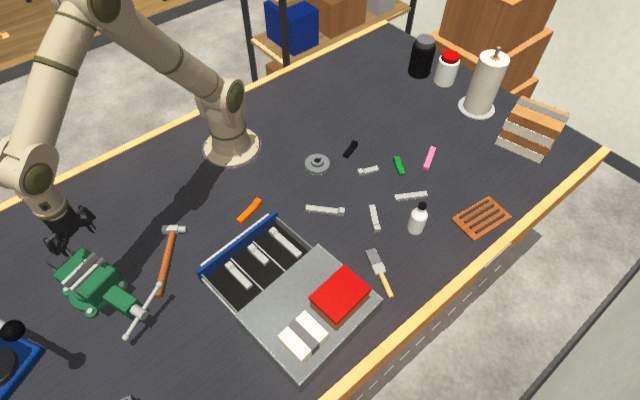

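View pics/top0.png

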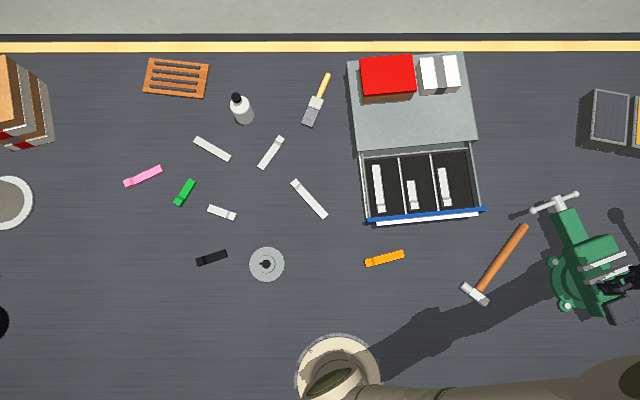

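```bash
cat > h.py <<'E'
from station import env, vision
import cv2,numpy as np
from scipy.spatial.transform import Rotation as R
def cam(n,s=None):
    m=vision.camera_model(n);K=m["camera_matrix"]
    if n=="wrist":
        T=np.eye(4);T[:3,:3]=R.from_quat(s["ee_rot"]).as_matrix();T[:3,3]=s["tcp_pos"]
        T=T@m["T_tool_cam"];return K,T[:3,:3],T[:3,3]
    return K,R.from_quat(m["rotation"]).as_matrix(),m["eye"]
def at_z(c,uv,z):
    K,Rm,e=c;d=Rm@np.linalg.inv(K)@np.array([uv[0],uv[1],1.]);return e+d*(z-e[2])/d[2]
def at_d(c,uv,dep):
    K,Rm,e=c;return e+Rm@np.linalg.inv(K)@np.array([uv[0],uv[1],1.])*dep
def proj(c,p):
    K,Rm,e=c;q=K@(Rm.T@(np.asarray(p,float)-e));return q[:2]/q[2]
def tri(c1,u1,c2,u2):
    A=[];b=[]
    M=np.zeros((3,3));v=np.zeros(3)
    for (K,Rm,e),u in((c1,u1),(c2,u2)):
        d=Rm@np.linalg.inv(K)@np.array([u[0],u[1],1.]);d/=np.linalg.norm(d);P=np.eye(3)-np.outer(d,d);M+=P;v+=P@e
    return np.linalg.solve(M,v)
def wsnap(name):
    s=env.sense();p,d=vision.snapshot("wrist")
    cv2.imwrite(f"pics/{name}.png",p[:,:,::-1]);np.savez(f"pics/{name}.npz",d=d,ee_rot=s["ee_rot"],tcp_pos=s["tcp_pos"]);return s,p,d
def wload(name):
    z=np.load(f"pics/{name}.npz");return cam("wrist",z),z["d"]
def crop(src,x0,y0,x1,y1,k,out):
    i=cv2.imread(f"pics/{src}.png")[y0:y1,x0:x1];cv2.imwrite(f"pics/{out}.png",cv2.resize(i,None,fx=k,fy=k,interpolation=cv2.INTER_CUBIC))
def toolstep(s,target,yaw=None):
    """shift in cm along tool axes"""
    return R.from_quat(s["ee_rot"]).as_matrix().T@(np.asarray(target)-s["tcp_pos"])*100
E
python3 - <<'E'
from h import *
crop("top0",180,120,340,240,5,"c_top")
crop("top0",345,140,495,240,5,"c_dr")
crop("scene0",290,140,450,260,5,"c_sc")
c=cam("top");d=np.load("pics/top0.npy")
for n,u in dict(bar1=(212,149),bar2=(270,152),long=(309,199),short=(221,212),orange=(384,258),lipL=(368,221),lipR=(478,213),pul=(266,264),fl=(415,170)).items():
    print(n,at_d(c,u,d[u[1],u[0]]).round(3))
E
```

```text
bar1 [0.686 0.388 0.017]
bar2 [0.676 0.207 0.015]
long [0.526 0.084 0.016]
short [0.486 0.352 0.017]
orange [ 0.345 -0.14   0.019]
lipL [ 0.45  -0.089  0.071]
lipR [ 0.479 -0.427  0.026]
pul [0.328 0.209 0.037]
fl [ 0.617 -0.246  0.013]
```

View pics/c_top.png

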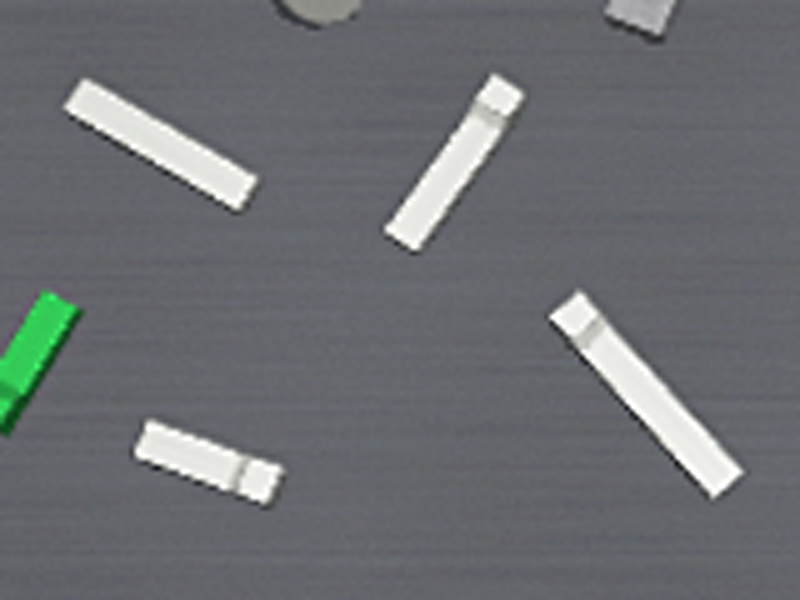

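View pics/c_dr.png

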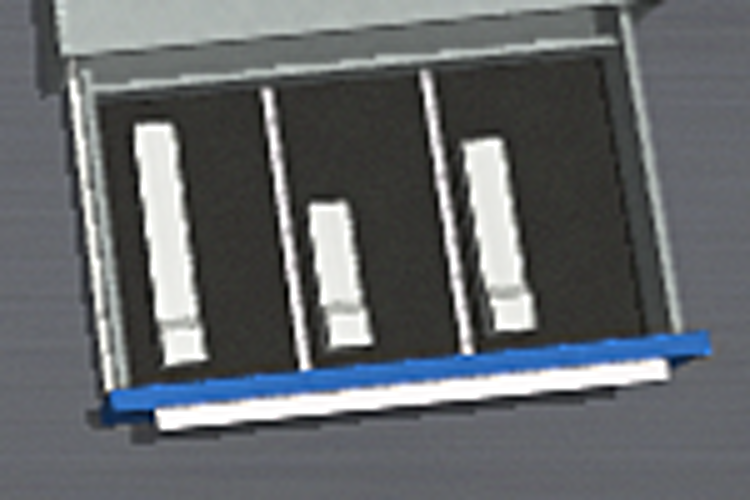

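View pics/c_sc.png

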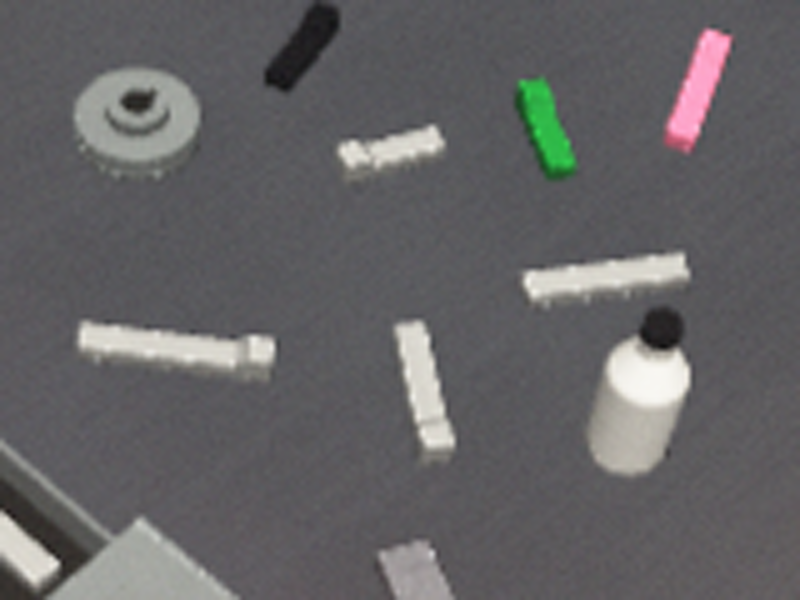

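```bash
python3 - <<'E'
from h import *
c=cam("top")
def T(u,k,o):return (u[0]/k+o[0],u[1]/k+o[1])
# rib bottom ends and tops
for a,b in [((303,368),(267,90)),((467,352),(427,72))]:
    p=at_z(c,T(a,5,(345,140)),.02);q=at_z(c,T(b,5,(345,140)),.02);print("rib",p.round(3),q.round(3),np.degrees(np.arctan2(*(q-p)[1::-1])))
p=at_z(c,T((160,428),5,(345,140)),.066);q=at_z(c,T((668,376),5,(345,140)),.066);print("lip",p.round(3),q.round(3),np.degrees(np.arctan2(*(q-p)[1::-1]))+90)
for n,a,b in [("long",(575,315),(728,482)),("med",(500,95),(405,238)),("short",(264,482),(142,440))]:
    p=at_z(c,T(a,5,(180,120)),.02);q=at_z(c,T(b,5,(180,120)),.016);print(n,p.round(3),q.round(3),np.degrees(np.arctan2(*(q-p)[1::-1])))
s=env.sense()
print(toolstep(s,[.50,-.26,.33]))
E
```

```text
rib [ 0.479 -0.209  0.02 ] [ 0.654 -0.194  0.02 ] 5.062896389776348
rib [ 0.488 -0.31   0.02 ] [ 0.665 -0.294  0.02 ] 5.011578904206639
lip [ 0.437 -0.115  0.066] [ 0.466 -0.414  0.066] 5.627723935937212
long [0.575 0.127 0.02 ] [0.472 0.034 0.016] -137.876089370185
med [0.717 0.175 0.02 ] [0.625 0.234 0.016] 147.48522639590763
short [0.472 0.315 0.02 ] [0.499 0.391 0.016] 70.65161486086163
[-28.77200501 -35.58988221 -12.74500159]
```

>>> apply_moves([
  [1,-28.8,-35.6,-12.7,0,0,18.4],
  [1,-28.8,-35.6,-12.7,0,0,18.4],
  [1,-28.8,-35.6,-12.7,0,0,18.4],
  [1,-28.8,-35.6,-12.7,0,0,18.4],
  [1,-28.8,-35.6,-12.7,0,0,18.4],
  [1,-28.8,-35.6,-12.7,0,0,18.4],
  [1,-28.8,-35.6,-12.7,0,0,18.4],
  [1,-28.8,-35.6,-12.7,0,0,18.4],
  [1,-28.8,-35.6,-12.7,0,0,18.4],
  [1,-28.8,-35.6,-12.7,0,0,18.4],
])

```text
clock: 0.93
tcp_pos: [0.4742, -0.308, 0.3147]
ee_rot: [0.737, -0.676, -0.0, 0.0]
wrist_force: [1.3, 0.6, -0.8]
gripper_width: 0.0855
```

```bash
python3 - <<'E'
from h import *
wsnap("junk")
s,p,d=wsnap("w1");print(s["tcp_pos"],s["joints"],np.abs(s["qvel"]).max(),R.from_quat(s["ee_rot"]).as_euler("xyz",degrees=True))
E
```

```text
[ 0.47994869 -0.2998318   0.31680773] [ 0.44236091  0.29054963  0.02467072  1.83210107 -0.01389376  1.0165773
 -1.00148816] 0.1640048203281373 [-1.79734281e+02  1.54080976e-01 -8.44980238e+01]
```

View pics/w1.png

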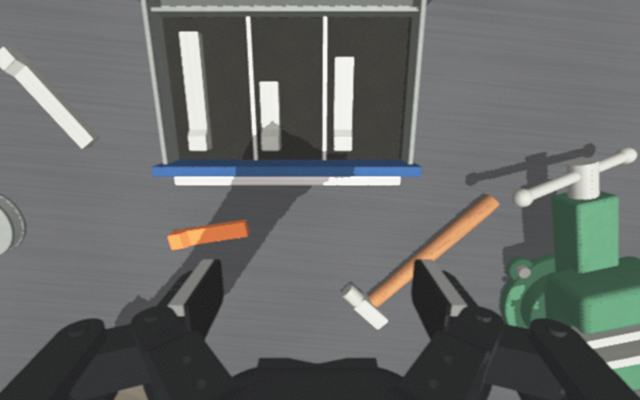

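>>> apply_moves([
  [1,-5,1.5,10,0,0,0],
  [1,-5,1.5,10,0,0,0],
  [1,-5,1.5,10,0,0,0],
  [1,-5,1.5,10,0,0,0],
  [1,-5,1.5,10,0,0,0],
  [1,-5,1.5,10,0,0,0],
  [1,-5,1.5,10,0,0,0],
  [1,-5,1.5,10,0,0,0],
  [1,-5,1.5,10,0,0,0],
  [1,-5,1.5,10,0,0,0],
])

```text
clock: 1.87
tcp_pos: [0.4549, -0.262, 0.215]
ee_rot: [0.737, -0.676, 0.001, -0.0]
wrist_force: [0.4, 0.6, 0.5]
gripper_width: 0.0853
```

```bash
python3 - <<'E'
from h import *
s,p,d=wsnap("w2");print(s["tcp_pos"],s["joints"],np.abs(s["qvel"]).max(),R.from_quat(s["ee_rot"]).as_euler("xyz",degrees=True))
crop("w2",80,0,480,300,2,"w2c")
crop("w1",130,0,450,200,2.5,"w1c")
E
```

```text
[ 0.45494441 -0.26196372  0.21496286] [ 0.40408022  0.34493671  0.01347754  2.04343226 -0.00652865  0.75206696
 -1.06320399] 0.006141724525880957 [-1.79942625e+02 -3.79047905e-02 -8.50688007e+01]
```

View pics/w2c.png

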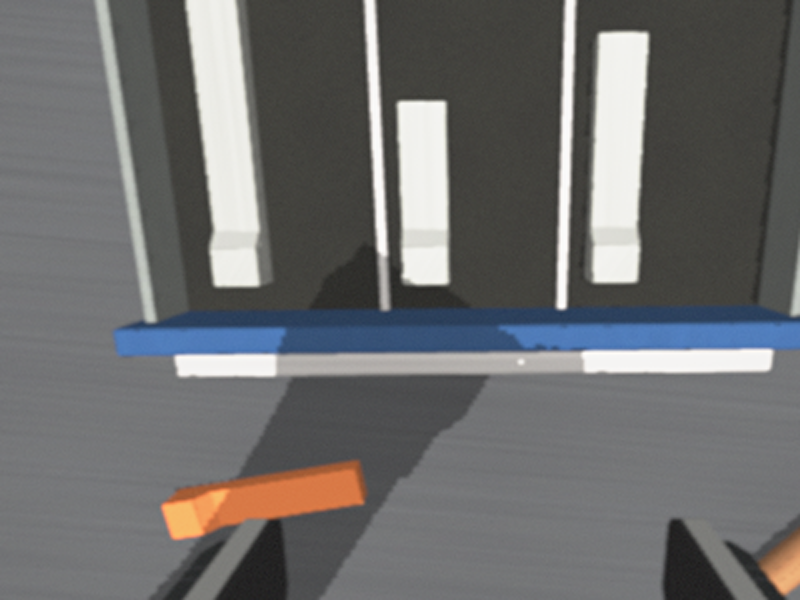

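View pics/w1c.png

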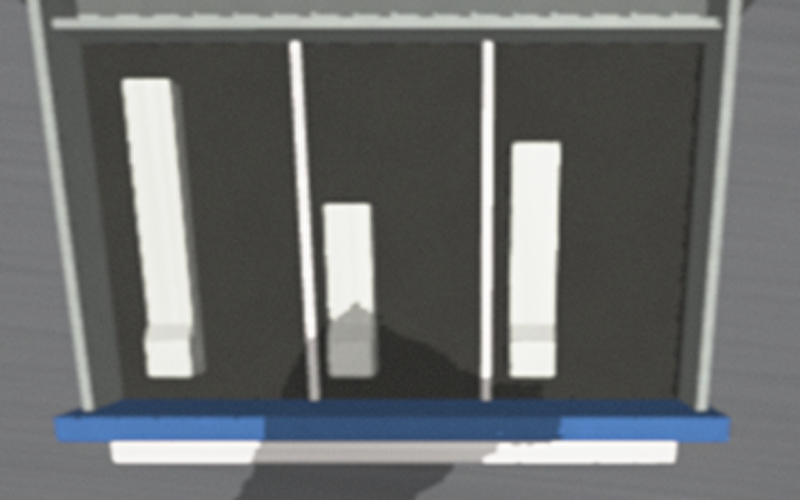

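```bash
cat > m1.py <<'E'
from h import *
c1,d1=wload("w1");c2,d2=wload("w2")
f1=lambda u:(u[0]/2.5+130-.3,u[1]/2.5-.3); f2=lambda u:(u[0]/2+80-.25,u[1]/2-.25)
P={"short plain":[(397,101),(446,100),(323,203),(372,203)],"short head":[(403,285),(448,284),(329,377),(376,377)],
"med plain":[(598,32),(649,33),(512,142),(561,143)],"med head":[(591,281),(637,281),(509,377),(555,377)],
"long head":[(213,285),(259,285),(147,377),(192,376)]}
for k,(a,b,e,f) in P.items():
    m2=f2(np.mean([a,b],0));m1=f1(np.mean([e,f],0))
    z=.041 if "head" in k else .032
    print(k,"tri",tri(c1,m1,c2,m2).round(4),"w2@z",at_z(c2,m2,z).round(4),"w1@z",at_z(c1,m1,z).round(4))
for k,a in [("long plain",(146,79.5))]: print(k,at_z(c1,f1(a),.032).round(4))
for k,a,b in [("ribL",(384,308),(370,5)),("ribR",(562,307),(571,5))]:
    p=at_z(c2,f2(a),.02);q=at_z(c2,f2(b),.02);print(k,p.round(4),q.round(4),np.degrees(np.arctan2(*(q-p)[1::-1])))
for k,a,b in [("ribL",(315,400),(295,42)),("ribR",(486,400),(487,42))]:
    p=at_z(c1,f1(a),.02);q=at_z(c1,f1(b),.02);print(k,"w1",p.round(4),q.round(4),np.degrees(np.arctan2(*(q-p)[1::-1])))
for k,u in [("floor",(480,200)),("long",(225,180)),("med",(618,100)),("medhead",(614,265)),("rib",(377,150))]:
    v=f2(u);print(k,at_d(c2,v,d2[int(round(v[1])),int(round(v[0]))]).round(4))
p=at_z(c2,f2((178,376)),.062);q=at_z(c2,f2((772,371)),.062);print("lip",p.round(4),q.round(4),(p+q)/2,np.degrees(np.arctan2(*(q-p)[1::-1]))+90)
E
python3 m1.py
```

```text
short plain tri [ 0.5802 -0.2241  0.0265] w2@z [ 0.5794 -0.2245  0.032 ] w1@z [ 0.5798 -0.225   0.032 ]
short head tri [ 0.4884 -0.2323  0.03  ] w2@z [ 0.4898 -0.2329  0.041 ] w1@z [ 0.4897 -0.2339  0.041 ]
med plain tri [ 0.6192 -0.3214  0.0278] w2@z [ 0.6181 -0.3206  0.032 ] w1@z [ 0.6186 -0.3211  0.032 ]
med head tri [ 0.4995 -0.3323  0.0389] w2@z [ 0.5001 -0.3317  0.041 ] w1@z [ 0.4992 -0.3323  0.041 ]
long head tri [ 0.4848 -0.1434  0.0692] w2@z [ 0.4809 -0.1334  0.041 ] w1@z [ 0.4802 -0.1334  0.041 ]
long plain [ 0.6289 -0.1196  0.032 ]
ribL [ 0.4724 -0.209   0.02  ] [ 0.6223 -0.1952  0.02  ] 5.268117109477927
ribR [ 0.4816 -0.3092  0.02  ] [ 0.631  -0.2949  0.02  ] 5.4625041882398415
ribL w1 [ 0.4713 -0.2101  0.02  ] [ 0.6558 -0.192   0.02  ] 5.594291906792908
ribR w1 [ 0.4809 -0.3091  0.02  ] [ 0.6652 -0.2907  0.02  ] 5.70365984386629
floor [ 0.535 -0.258  0.016]
long [ 0.5332 -0.1256  0.032 ]
med [ 0.5883 -0.3227  0.0309]
medhead [ 0.5084 -0.3303  0.0419]
rib [ 0.5553 -0.2015  0.0199]
lip [ 0.4346 -0.1101  0.062 ] [ 0.4635 -0.4149  0.062 ] [ 0.4490716  -0.26251291  0.062     ] 5.419383278873582
```

>>> apply_moves([
  [1,-42.2,-13.2,-6.5,0,0,-37],
  [1,-42.2,-13.2,-6.5,0,0,-37],
  [1,-42.2,-13.2,-6.5,0,0,-37],
  [1,-42.2,-13.2,-6.5,0,0,-37],
  [1,-42.2,-13.2,-6.5,0,0,-37],
  [1,-42.2,-13.2,-6.5,0,0,-37],
  [1,-42.2,-13.2,-6.5,0,0,-37],
  [1,-42.2,-13.2,-6.5,0,0,-37],
  [1,-42.2,-13.2,-6.5,0,0,-37],
  [1,-42.2,-13.2,-6.5,0,0,-37],
])

```text
clock: 2.75
tcp_pos: [0.5434, 0.1431, 0.2756]
ee_rot: [0.913, -0.407, 0.0, -0.0]
wrist_force: [0.9, 0.5, 0.3]
gripper_width: 0.0853
```

```bash
python3 - <<'E'
from h import *
wsnap("junk");wsnap("junk")
s,p,d=wsnap("w3");print(s["tcp_pos"],s["joints"],np.abs(s["qvel"]).max(),R.from_quat(s["ee_rot"]).as_euler("xyz",degrees=True))
E
```

```text
[0.5441269  0.14938332 0.27609915] [-0.16971505  0.33695171 -0.26309218  1.87806306  0.10313561  0.93576634
 -1.30909872] 0.07690398157188244 [-1.79719616e+02  9.40884279e-02 -4.75262557e+01]
```

View pics/w3.png

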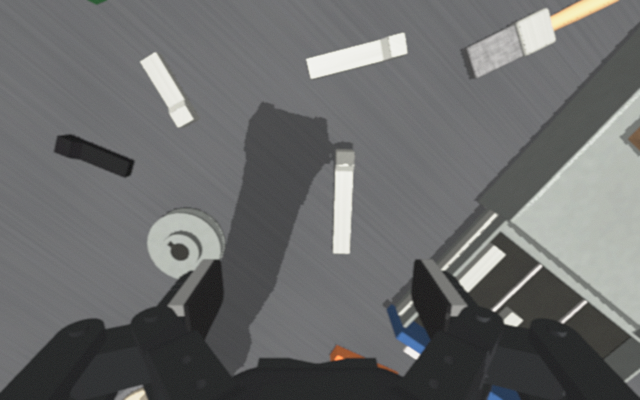

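```bash
python3 - <<'E'
from h import *
crop("w3",300,130,390,265,4.4,"w3l")
crop("w3",295,20,425,90,6,"w3m")
crop("w3",130,40,205,135,6,"w3s")
E
```

```text
(no output)
```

View pics/w3l.png

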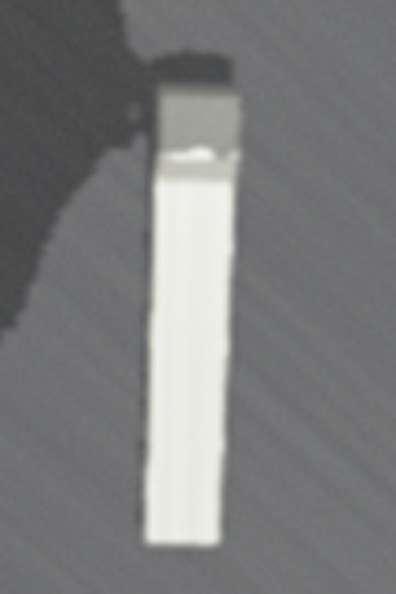

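View pics/w3m.png

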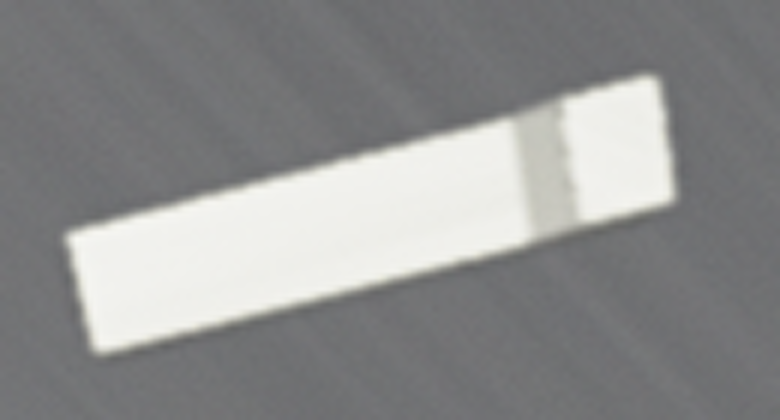

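View pics/w3s.png

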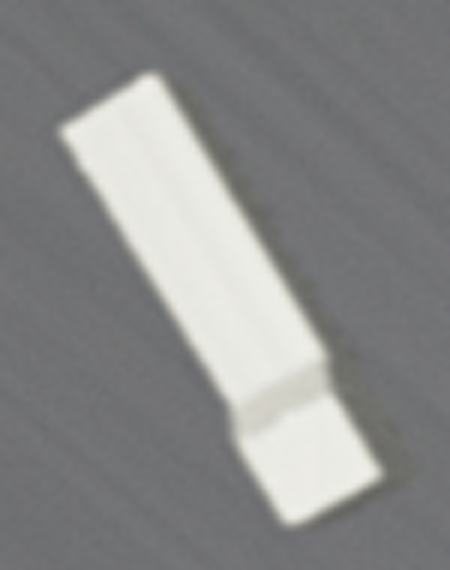

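```bash
cat > m2.py <<'E'
from h import *
c,d=wload("w3")
def F(k,o):return lambda u:(u[0]/k+o[0]-.4,u[1]/k+o[1]-.4)
Q={"long":(F(4.4,(300,130)),(160,97),(240,99),(144,545),(219,546)),
"med":(F(6,(295,20)),(655,75),(676,203),(66,233),(95,355)),
"short":(F(6,(130,40)),(381,472),(290,528),(155,72),(60,130))}
for n,(f,a,b,e,g) in Q.items():
    h=(at_z(c,f(a),.025)+at_z(c,f(b),.025))/2;p=(at_z(c,f(e),.016)+at_z(c,f(g),.016))/2
    v=f(np.mean([a,b,e,g],0));t=at_d(c,v,d[int(round(v[1])),int(round(v[0]))])
    q=p-h;print(n,"head",h.round(4),"plain",p.round(4),"mid",((h+p)/2).round(4),"L",np.hypot(*q[:2]).round(4),"yaw",np.degrees(np.arctan2(q[1],q[0])).round(2),"topz",t[2].round(4))
E
python3 m2.py
```

```text
long head [0.5813 0.1349 0.025 ] plain [0.4701 0.0355 0.016 ] mid [0.5257 0.0852 0.0205] L 0.1491 yaw -138.18 topz 0.0154
med head [0.7228 0.1714 0.025 ] plain [0.6239 0.2386 0.016 ] mid [0.6734 0.205  0.0205] L 0.1195 yaw 145.77 topz 0.0157
short head [0.4707 0.3099 0.025 ] plain [0.5011 0.3934 0.016 ] mid [0.4859 0.3517 0.0205] L 0.089 yaw 69.97 topz 0.0149
```

```bash
python3 - <<'E'
from h import *
s=env.sense();print(s["tcp_pos"],R.from_quat(s["ee_rot"]).as_euler("xyz",degrees=True)[2],toolstep(s,[.5257,.0852,.09]))
E
```

```text
[0.54346003 0.14518551 0.27529719] -47.695157794291276 [ 3.2528816   5.3837193  18.51814245]
```

>>> apply_moves([
  [1,3.3,5.4,18.5,0,0,0.5],
  [1,3.3,5.4,18.5,0,0,0.5],
  [1,3.3,5.4,18.5,0,0,0.5],
  [1,3.3,5.4,18.5,0,0,0.5],
  [1,3.3,5.4,18.5,0,0,0.5],
  [1,3.3,5.4,18.5,0,0,0.5],
  [1,3.3,5.4,18.5,0,0,0.5],
  [1,3.3,5.4,18.5,0,0,0.5],
  [1,3.3,5.4,18.5,0,0,0.5],
  [1,3.3,5.4,18.5,0,0,0.5],
])

```text
clock: 3.73
tcp_pos: [0.5264, 0.0813, 0.0918]
ee_rot: [0.912, -0.411, 0.001, -0.001]
wrist_force: [0.5, 0.8, 0.2]
gripper_width: 0.0855
```

```bash
python3 - <<'E'
from h import *
s,p,d=wsnap("w4");print(s["tcp_pos"],np.abs(s["qvel"]).max(),R.from_quat(s["ee_rot"]).as_euler("xyz",degrees=True),toolstep(s,[.5257,.0852,.003]))
E
```

```text
[0.52642115 0.08126491 0.09177658] 0.007496497366994814 [-1.79826800e+02 -8.95472468e-02 -4.85103070e+01] [-0.35641774 -0.17983858  8.87769556]
```

View pics/w4.png

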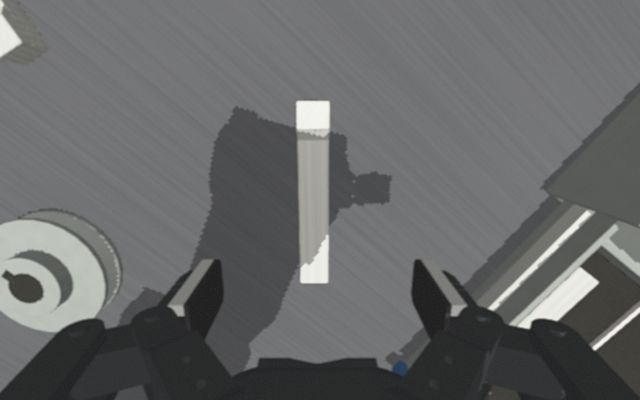

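```bash
python3 - <<'E'
from h import *
c,d=wload("w4")
h=at_z(c,(313,100),.025);p=at_z(c,(314.3,283),.016);m=(h+p)/2;q=p-h;print(h,p,m,np.hypot(*q[:2]),np.degrees(np.arctan2(q[1],q[0])))
c3,_=wload("w3");u=(181.5/4.4+300-.4,545.5/4.4+130-.4)
print("tri plain end",tri(c3,u,c,(314.3,283)))
s=env.sense();print(toolstep(s,[m[0],m[1],.003]))
E
```

```text
[0.5826234  0.13510217 0.025     ] [0.4707393  0.03548517 0.016     ] [0.52668135 0.08529367 0.0205    ] 0.14980520775445896 -138.31944783227493
tri plain end [0.46884581 0.03386598 0.01175518]
[-0.28527266 -0.2871886   8.8550947 ]
```

>>> apply_moves([
  [1,-0.3,-0.3,4,0,0,0],
  [0.6,-0.3,-0.3,7,0,0,0],
  [0.6,-0.3,-0.3,8.9,0,0,0],
  [0.6,-0.3,-0.3,8.9,0,0,0],
  [0.6,-0.3,-0.3,8.9,0,0,0],
  [0,-0.3,-0.3,8.9,0,0,0],
  [0,-0.3,-0.3,8.9,0,0,0],
  [0,-0.3,-0.3,8.9,0,0,0],
  [0,-0.3,-0.3,8.9,0,0,0],
  [0,-0.3,-0.3,8.9,0,0,0],
], newtons=70)

```text
clock: 4.62
tcp_pos: [0.5258, 0.0847, 0.0017]
ee_rot: [0.912, -0.411, 0.0, -0.0]
wrist_force: [0.2, -0.4, 0.4]
gripper_width: 0.0002
```

```bash
python3 - <<'E'
from h import *
s,p,d=wsnap("w5");print(s)
E
```

```text
{'clock': 4.6167, 'joints': array([-0.18617605,  0.68944711, -0.11695378,  2.17773844,  0.26640206,
        0.28614109, -1.37987589]), 'qvel': array([-0.00344857,  0.00681008,  0.00124374,  0.00063347,  0.00016145,
       -0.00190418, -0.00082473]), 'tau': array([-2.49733479e-03, -6.73054862e+01, -1.64249763e-01, -8.77048284e+00,
        2.26334392e-03,  2.00570365e-03,  1.82240059e-03]), 'tcp_pos': array([0.52577755, 0.08473631, 0.0017052 ]), 'ee_rot': array([ 9.11587192e-01, -4.11106347e-01,  4.86041551e-04, -3.56920362e-04]), 'wrist_force': array([ 0.21290558, -0.42063164,  0.38188475]), 'moment': array([ 0.00908996,  0.0350976 , -0.01082979]), 'gripper_width': 0.00019633688751054227}
```

View pics/w5.png

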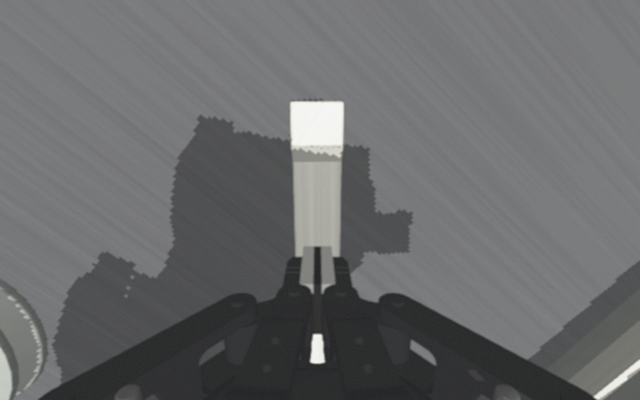

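```bash
python3 - <<'E'
from h import *
c,d=wload("w5")
for u in [(317,120),(317,200),(317,240),(308,252),(328,252),(308,270),(318,252),(300,280),(335,280),(317,348),(240,300)]:
    print(u,at_d(c,u,d[u[1],u[0]]).round(4))
crop("w5",240,200,400,320,5,"w5c")
E
```

```text
(317, 120) [0.5761 0.1298 0.0243]
(317, 200) [0.5466 0.1037 0.0159]
(317, 240) [0.53   0.089  0.0151]
(308, 252) [0.5311 0.0954 0.0403]
(328, 252) [0.5368 0.0884 0.0396]
(308, 270) [0.5313 0.095  0.0566]
(318, 252) [0.5339 0.0919 0.0399]
(300, 280) [0.5294 0.0971 0.0644]
(335, 280) [0.5381 0.0871 0.0642]
(317, 348) [0.4788 0.0438 0.0154]
(240, 300) [0.5185 0.1124 0.0804]
```

View pics/w5c.png

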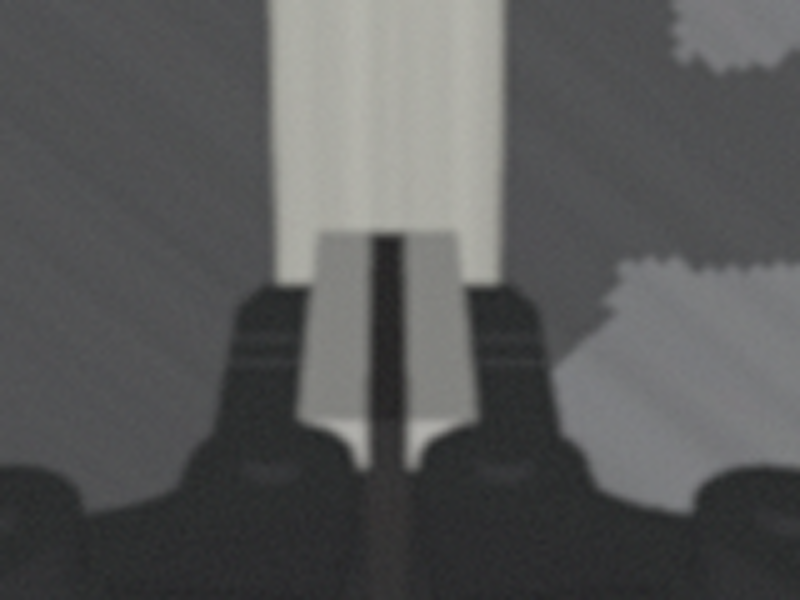

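```bash
python3 - <<'E'
from h import *
for n,us in [("w4",[(212,268),(205,285),(190,300),(430,275),(420,285),(250,370)]),("w5",[(303,249),(312,249),(330,249),(345,262),(295,262)])]:
    z=np.load(f"pics/{n}.npz");c,d=wload(n);Rm=R.from_quat(z["ee_rot"]).as_matrix()
    for u in us: print(n,u,(Rm.T@(at_d(c,u,d[u[1],u[0]])-z["tcp_pos"])).round(4), d[u[1],u[0]])
E
```

```text
w4 (212, 268) [-0.0428 -0.0109 -0.0532] 0.13009468
w4 (205, 285) [-0.0426 -0.009  -0.0628] 0.12146119
w4 (190, 300) [-0.0435 -0.0105 -0.075 ] 0.109412454
w4 (430, 275) [ 0.0436 -0.0105 -0.0581] 0.12560831
w4 (420, 285) [ 0.0427 -0.0018 -0.0509] 0.13496453
w4 (250, 370) [-0.017  -0.0107 -0.1055] 0.08008662
w5 (303, 249) [-0.0078 -0.0009 -0.0135] 0.17106436
w5 (312, 249) [-0.0027 -0.011  -0.0352] 0.14731684
w5 (330, 249) [ 0.0055 -0.0114 -0.036 ] 0.14641717
w5 (345, 262) [ 0.0121 -0.0068 -0.04  ] 0.14397497
w5 (295, 262) [-0.0102 -0.0071 -0.0404] 0.14347407
```

>>> apply_moves([
  [0.6,0,0,0,0,0,0],
  [0.6,0,0,0,0,0,0],
  [0.6,0,0,0,0,0,0],
  [0.6,0,0,0,0,0,0],
  [0.6,0,0,1,0,0,0],
  [0.6,0,0,2,0,0,0],
  [0.6,0,0,2.5,0,0,0],
  [0.6,0,0,3,0,0,0],
  [0.6,0,0,3.2,0,0,0],
  [0.6,0,0,3.2,0,0,0],
], newtons=70)

```text
clock: 5.5
tcp_pos: [0.5249, 0.0848, -0.0314]
ee_rot: [0.912, -0.411, -0.0, 0.0]
wrist_force: [-0.5, 0.3, 0.3]
gripper_width: 0.0513
```

```bash
python3 - <<'E'
from h import *
s,p,d=wsnap("w6");print(s["wrist_force"],s["tcp_pos"],s["gripper_width"])
E
```

```text
[-0.53267803  0.2858568   0.29004174] [ 0.52489309  0.0847745  -0.03138833] 0.051313230921646934
```

View pics/w6.png

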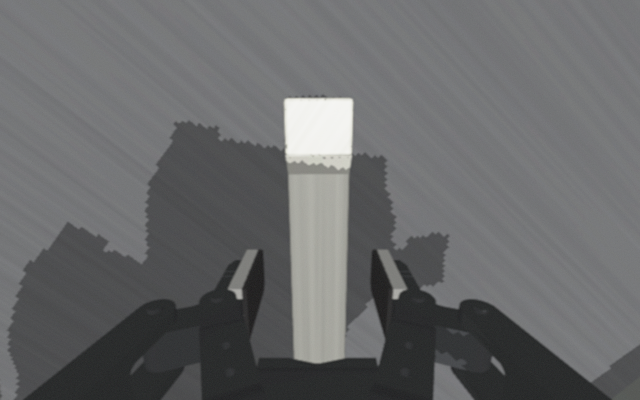

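>>> apply_moves([
  [0,0,0,0,0,0,0],
  [0,0,0,0,0,0,0],
  [0,0,0,0,0,0,0],
  [0,0,0,0,0,0,0],
  [0,0,0,0,0,0,0],
  [0,0,0,0,0,0,0],
  [0,0,0,0,0,0,0],
  [0,0,0,-1,0,0,0],
  [0,0,0,-2,0,0,0],
  [0,0,0,-3,0,0,0],
], newtons=80)

```text
clock: 6.38
tcp_pos: [0.5247, 0.0846, -0.0009]
ee_rot: [0.912, -0.411, -0.001, 0.001]
wrist_force: [0.1, -0.0, -4.4]
gripper_width: 0.0221
```

```bash
python3 - <<'E'
from h import *
s,p,d=wsnap("w7");print(s["wrist_force"],s["moment"],s["tcp_pos"],s["gripper_width"])
E
```

```text
[ 0.1282794  -0.019935   -4.40656382] [-0.0960854  -0.01770554 -0.01389373] [ 0.52466898  0.0846235  -0.00089239] 0.02211185944894296
```

View pics/w7.png

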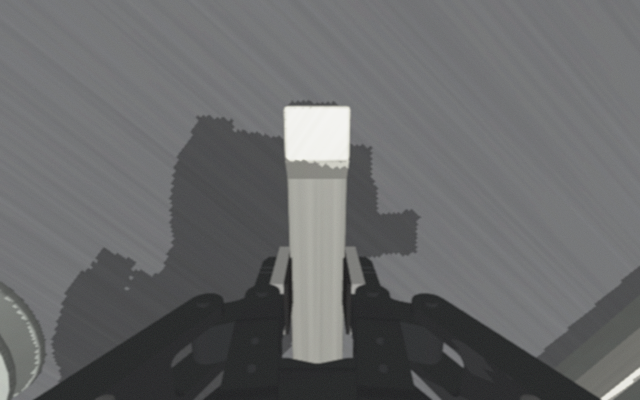

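```bash
cat > pl.py <<'E'
from h import *
psi=np.radians(5.4);ex=np.array([np.cos(psi),np.sin(psi),0]);ey=np.array([-np.sin(psi),np.cos(psi),0])
O=np.array([.4922,-.2583,0]) # drawer_floor head line, middle
ROW=dict(long=100,short=0,med=-100);L=dict(long=.15,short=.09,med=.12)
def place(n):
    h=O+ey*(ROW[n]-25)/1000; return h,h+ex*L[n]/2
def headtool(name,uv,z):
    """head mid point in tool frame from wrist picture, at world height z"""
    zf=np.load(f"pics/{name}.npz");c,_=wload(name);Rm=R.from_quat(zf["ee_rot"]).as_matrix()
    return Rm.T@(at_z(c,uv,z)-zf["tcp_pos"])
E
python3 - <<'E'
from pl import *
print(headtool("w6",(318.5,98),.025),headtool("w7",(317.5,107),.0555))
for n in L: print(n,place(n))
c,d=wload("w7");print(at_d(c,(317,130),d[130,317]),at_d(c,(317,230),d[230,317]))
s=env.sense();print(toolstep(s,[.50,-.10,.09]))
E
```

```text
[ 0.00010752 -0.07608732 -0.056461  ] [-0.00022663 -0.07319472 -0.05649869]
long (array([ 0.48514188, -0.18363285,  0.        ]), array([ 0.55980902, -0.17657473,  0.        ]))
short (array([ 0.49455271, -0.28318905,  0.        ]), array([ 0.539353  , -0.27895418,  0.        ]))
med (array([ 0.50396354, -0.38274525,  0.        ]), array([ 0.56369726, -0.37709875,  0.        ]))
[0.57339468 0.12817165 0.05085367] [0.54216583 0.10057403 0.04276166]
[12.15536116 14.13148508 -8.92526698]
```

>>> apply_moves([
  [0,0,0,-4,0,0,0],
  [0,2,2,-8,0,0,-7],
  [0,5,5,-9,0,0,-14],
  [0,8,8,-9,0,0,-21],
  [0,10,11,-9,0,0,-28],
  [0,12,14,-9,0,0,-35],
  [0,12,14,-9,0,0,-42],
  [0,12,14,-9,0,0,-49],
  [0,12,14,-9,0,0,-56],
  [0,12,14,-9,0,0,-63],
])

```text
clock: 7.27
tcp_pos: [0.4993, -0.0986, 0.0887]
ee_rot: [0.992, 0.128, -0.0, -0.0]
wrist_force: [-0.6, -1.0, -4.0]
gripper_width: 0.022
```

```bash
python3 - <<'E'
from pl import *
s=env.sense();print(s["tcp_pos"],s["joints"],s["wrist_force"],s["gripper_width"]);y=R.from_quat(s["ee_rot"]).as_euler("xyz",degrees=True)[2];print(y)
p=place("long")[1];print(toolstep(s,[p[0],p[1],.09]),95.4-y)
E
```

```text
[ 0.49928372 -0.09857333  0.08865138] [ 0.46991489  0.56953144 -0.54859693  2.16625305  0.56869427  0.54928811
 -0.24764534] [-0.58395537 -1.04790919 -3.95575827] 0.022023910194865395
14.731443081912596
[ 3.86997547  9.08279024 -0.14038577] 80.6685569180874
```

>>> apply_moves([
  [0,1,2,0,0,0,-7],
  [0,2,4,0,0,0,-14],
  [0,3,6,0,0,0,-21],
  [0,3.9,8,0,0,0,-28],
  [0,3.9,9.1,0,0,0,-35],
  [0,3.9,9.1,0,0,0,-42],
  [0,3.9,9.1,0,0,0,-49],
  [0,3.9,9.1,0,0,0,-56],
  [0,3.9,9.1,0,0,0,-63],
  [0,3.9,9.1,0,0,0,-70],
])

```text
clock: 8.1
tcp_pos: [0.5597, -0.1766, 0.0883]
ee_rot: [0.739, 0.674, -0.0, -0.0]
wrist_force: [-0.3, 0.6, -4.3]
gripper_width: 0.0221
```

```bash
python3 - <<'E'
from pl import *
s=env.sense();print(s["tcp_pos"],s["joints"],s["wrist_force"],s["gripper_width"]);y=R.from_quat(s["ee_rot"]).as_euler("xyz",degrees=True)[2];print(y)
p=place("long")[1];print(toolstep(s,[p[0],p[1],.05]),95.4-y)
E
```

```text
[ 0.55965747 -0.176602    0.08832933] [ 0.77951232  0.74306356 -0.88789887  1.9801509   0.80292971  0.81757523
  0.90632952] [-0.30946117  0.59012787 -4.34003885] 0.022098921422593384
84.77998452494018
[0.00415926 0.01989914 3.83291003] 10.62001547505983
```

>>> apply_moves([
  [0,0,0,1,0,0,-5],
  [0,0,0,2,0,0,-10.6],
  [0,0,0,3.8,0,0,-10.6],
  [0,0,0,3.8,0,0,-10.6],
  [0,0,0,3.8,0,0,-10.6],
  [0,0,0,3.8,0,0,-10.6],
  [0,0,0,3.8,0,0,-10.6],
  [0,0,0,3.8,0,0,-10.6],
  [0,0,0,3.8,0,0,-10.6],
  [0,0,0,3.8,0,0,-10.6],
])

```text
clock: 8.93
tcp_pos: [0.5606, -0.1763, 0.0514]
ee_rot: [0.675, 0.738, 0.0, 0.0]
wrist_force: [-0.1, -0.1, -4.6]
gripper_width: 0.022
```

```bash
python3 - <<'E'
from pl import *
s,p,d=wsnap("w8");print(s["tcp_pos"],s["joints"],s["wrist_force"]);y=R.from_quat(s["ee_rot"]).as_euler("xyz",degrees=True);print(y)
E
```

```text
[ 0.56064164 -0.17631437  0.05141997] [ 0.77004633  0.80316594 -0.88204773  2.00035273  0.90101033  0.78816194
  1.00131932] [-0.0723376  -0.07375876 -4.5686039 ]
[1.79966120e+02 2.91437387e-02 9.50578933e+01]
```

View pics/w8.png

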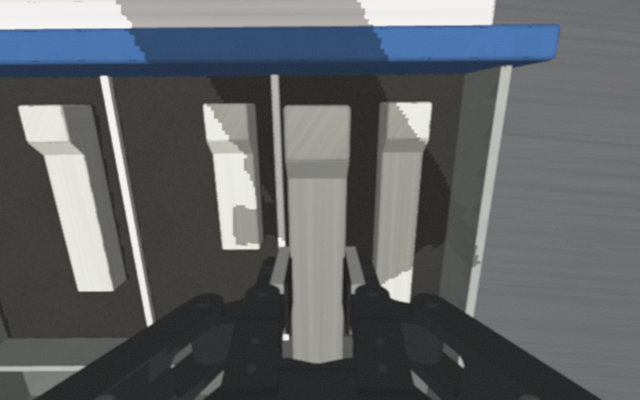

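```bash
python3 - <<'E'
from pl import *
c,d=wload("w8");z=np.load("pics/w8.npz");Rm=R.from_quat(z["ee_rot"]).as_matrix()
t=lambda p:(Rm.T@(p-z["tcp_pos"])).round(4)
for n,u in [("heldhead",(317,130)),("heldbar",(317,200)),("bar2",(317,330)),("stored",(405,120)),("floor",(360,130)),("sbar",(400,200))]:
    p=at_d(c,u,d[u[1],u[0]]);print(n,p.round(4),t(p))
for n,u in [("long",(406.5,101.5)),("short",(229.5,104)),("med",(53,105))]:
    p=at_z(c,u,.041);print(n,"head",p.round(4), "drawer",((p-O)@ex).round(4),((p-O)@ey).round(4))
for zz in(.101,.105):
    print("held head",t(at_z(c,(317.5,106),zz)))
for n,a,b in [("ribL",(275,75),(283,245)),("ribR",(103,76),(150,323))]:
    p=at_z(c,a,.02);q=at_z(c,b,.02);print(n,np.degrees(np.arctan2(*(p-q)[1::-1]))+180,((p-O)@ey).round(4),((q-O)@ey).round(4))
crop("w8",180,60,480,310,2.6,"w8c")
E
```

```text
heldhead [ 0.495  -0.1819  0.103 ] [ 0.0002 -0.0658 -0.0516]
heldbar [ 0.5239 -0.1794  0.0936] [ 0.0002 -0.0369 -0.0422]
bar2 [ 0.587  -0.1738  0.0941] [ 0.0002  0.0265 -0.0426]
stored [ 0.4899 -0.134   0.0394] [ 0.0484 -0.0668  0.012 ]
floor [ 0.4987 -0.1549  0.017 ] [ 0.0268 -0.0599  0.0344]
sbar [ 0.5376 -0.1268  0.0307] [ 0.0513 -0.0186  0.0207]
long head [ 0.4803 -0.1353  0.041 ] drawer -0.0002 0.1236
short head [ 0.4899 -0.2294  0.041 ] drawer 0.0005 0.0289
med head [ 0.4988 -0.3237  0.041 ] drawer 0.0004 -0.0657
held head [ 0.0004 -0.0741 -0.0496]
held head [ 0.0004 -0.0741 -0.0536]
ribL 5.789592757130777 0.0514 0.0521
ribR 5.726631698929708 -0.0491 -0.0481
```

View pics/w8c.png

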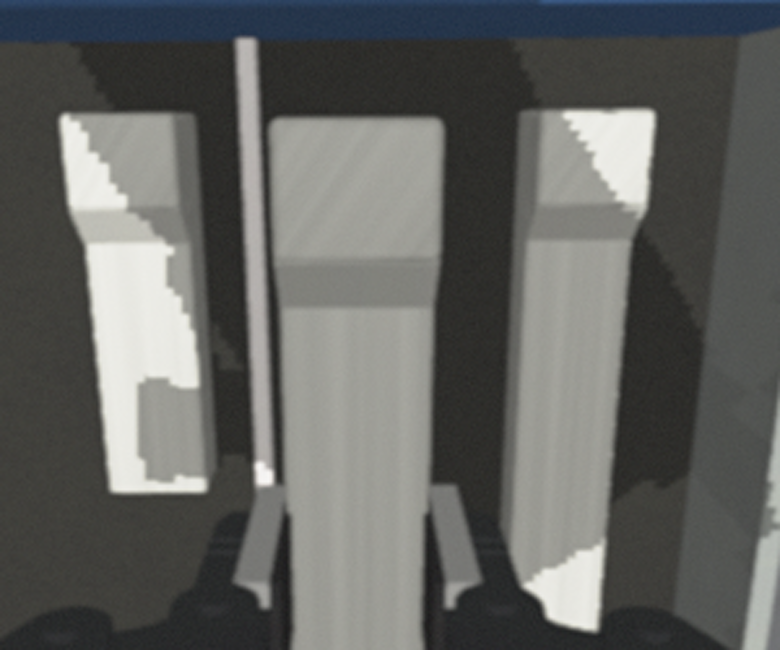

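>>> apply_moves([
  [0,0,-0.2,1.5,0,0,-0.3],
  [0,0,-0.2,3,0,0,-0.3],
  [0,0,-0.2,4,0,0,-0.3],
  [0,0,-0.2,5,0,0,-0.3],
  [0,0,-0.2,5.5,0,0,-0.3],
  [0,0,-0.2,5.8,0,0,-0.3],
  [0,0,-0.2,5.8,0,0,-0.3],
  [0,0,-0.2,5.8,0,0,-0.3],
  [0,0,-0.2,5.8,0,0,-0.3],
  [0,0,-0.2,5.8,0,0,-0.3],
])

```text
clock: 9.82
tcp_pos: [0.5587, -0.1765, -0.0066]
ee_rot: [0.673, 0.739, 0.0, 0.0]
wrist_force: [0.5, 0.2, -4.6]
gripper_width: 0.0218
```

```bash
python3 - <<'E'
from pl import *
s,p,d=wsnap("w9");print(s["tcp_pos"],s["wrist_force"],s["moment"]);y=R.from_quat(s["ee_rot"]).as_euler("xyz",degrees=True);print(y)
crop("w9",180,40,480,290,2.6,"w9c")
E
```

```text
[ 0.55874449 -0.1764595  -0.00658656] [ 0.473787    0.21119988 -4.63023978] [ 0.00169523 -0.04960749 -0.01560021]
[1.79960885e+02 1.68326365e-02 9.53593509e+01]
```

View pics/w9c.png

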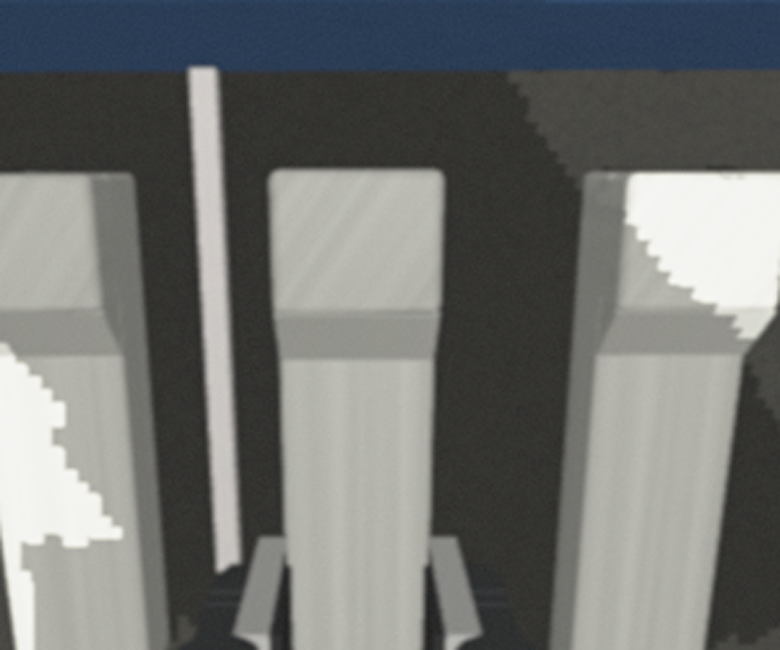

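>>> apply_moves([
  [0,0,0,0.1,0,0,0],
  [0,0,0,0.2,0,0,0],
  [0,0,0,0.3,0,0,0],
  [0,0,0,0.4,0,0,0],
  [0,0,0,0.5,0,0,0],
  [0,0,0,0.5,0,0,0],
  [0,0,0,0.5,0,0,0],
  [0,0,0,0.5,0,0,0],
  [0,0,0,0.5,0,0,0],
  [0,0,0,0.5,0,0,0],
])

```text
clock: 10.7
tcp_pos: [0.5584, -0.1764, -0.0119]
ee_rot: [0.673, 0.739, -0.0, 0.0]
wrist_force: [-0.6, -0.2, 3.8]
gripper_width: 0.022
```

>>> apply_moves([
  [0.4,0,0,-0.1,0,0,0],
  [0.4,0,0,-0.1,0,0,0],
  [0.4,0,0,-0.1,0,0,0],
  [0.4,0,0,-0.1,0,0,0],
  [0.4,0,0,-0.1,0,0,0],
  [0.4,0,0,-2,0,0,0],
  [0.4,0,0,-4,0,0,0],
  [0.4,0,0,-7,0,0,0],
  [0.4,0,0,-10,0,0,0],
  [0.4,0,0,-13,0,0,0],
])

```text
clock: 11.53
tcp_pos: [0.5582, -0.1771, 0.1191]
ee_rot: [0.673, 0.739, -0.001, -0.0]
wrist_force: [0.4, 0.1, 0.3]
gripper_width: 0.0343
```

```bash
python3 - <<'E'
from pl import *
s,p,d=wsnap("w10");print(s["tcp_pos"],s["joints"],s["wrist_force"],s["gripper_width"]);y=R.from_quat(s["ee_rot"]).as_euler("xyz",degrees=True);print(y)
E
```

```text
[ 0.55821051 -0.17707523  0.11911572] [ 0.82765657  0.72372355 -0.96609458  1.96044815  0.78077856  0.88648229
  1.10591528] [0.40375566 0.05269868 0.33599952] 0.03432223085992613
[-1.79956839e+02  3.77989676e-02  9.53458530e+01]
```

View pics/w10.png

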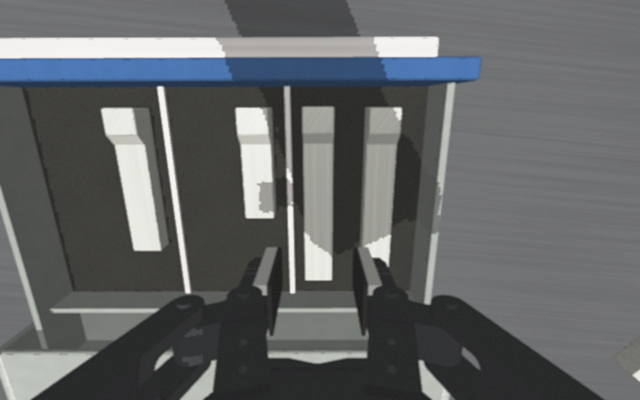

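```bash
python3 - <<'E'
from pl import *
s=env.sense();print(toolstep(s,[.6734,.205,.08]))
E
```

```text
[36.97281705 14.73611994  4.42949984]
```

>>> apply_moves([
  [0.8,3.7,1.5,0,0,0,4],
  [0.8,7.4,3,0,0,0,8],
  [0.8,11.1,4.4,0,0,0,12],
  [0.8,14.8,5.9,0,0,0,16],
  [0.8,18.5,7.4,0,0,0,20],
  [0.8,22.2,8.8,0,0,0,24],
  [0.8,25.9,10.3,0,0,0,28],
  [0.8,29.6,11.8,0,0,0,32],
  [0.8,33.3,13.3,0,0,0,36],
  [0.8,37,14.7,0,0,0,39.6],
])

```text
clock: 12.42
tcp_pos: [0.6711, 0.2069, 0.1178]
ee_rot: [0.885, 0.466, 0.0, 0.001]
wrist_force: [1.0, -0.5, 0.9]
gripper_width: 0.0683
```

```bash
python3 - <<'E'
from pl import *
wsnap("junk")
s,p,d=wsnap("w11");print(s["tcp_pos"],s["joints"],np.abs(s["qvel"]).max());y=R.from_quat(s["ee_rot"]).as_euler("xyz",degrees=True);print(y)
E
```

```text
[0.67118827 0.21827615 0.1189886 ] [ 0.04797805  0.76863577 -0.74304286  1.68888892  0.62107308  0.92847836
  0.0355756 ] 0.18403864060168562
[-179.89100804   -0.43234405   55.74912599]
```

View pics/w11.png

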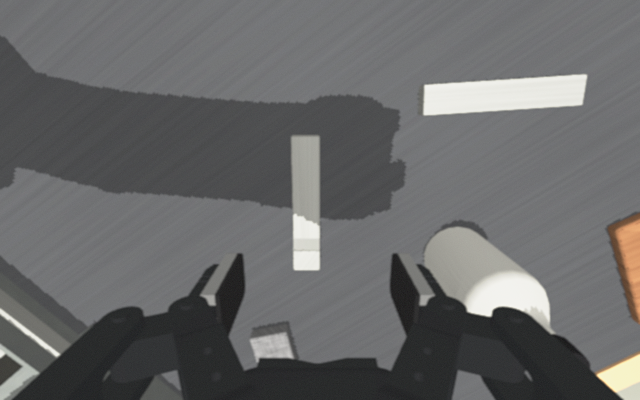

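```bash
python3 - <<'E'
from pl import *
c,d=wload("w11");z=np.load("pics/w11.npz");Rm=R.from_quat(z["ee_rot"]).as_matrix()
for u in [(510,300),(445,255),(435,240),(470,285),(440,270)]:
    p=at_d(c,u,d[u[1],u[0]]);print("bottle",u,p.round(3),(Rm.T@(p-z["tcp_pos"])).round(3))
h=at_z(c,(306,270),.025);p=at_z(c,(306,135),.016);m=(h+p)/2;q=p-h;print(m,np.hypot(*q[:2]),np.degrees(np.arctan2(q[1],q[0])))
s=env.sense();print(s["tcp_pos"],R.from_quat(s["ee_rot"]).as_euler("xyz",degrees=True)[2]);print(toolstep(s,[m[0],m[1],.02]),toolstep(s,[.6734,.205,.02]))
E
```

```text
bottle (510, 300) [0.78  0.296 0.108] [0.125 0.046 0.012]
bottle (445, 255) [0.772 0.282 0.039] [0.109 0.048 0.081]
bottle (435, 240) [0.772 0.285 0.01 ] [0.111 0.047 0.11 ]
bottle (470, 285) [0.773 0.282 0.085] [0.11  0.049 0.034]
bottle (440, 270) [0.781 0.272 0.042] [0.105 0.06  0.078]
[0.67343147 0.20588391 0.0205    ] 0.12015631729561264 145.29840942799717
[0.67025935 0.21489095 0.11874319] 56.091486126379806
[-0.62404644  0.77782444  9.8701379 ] [-0.69915931  0.82452241  9.86967377]
```

>>> apply_moves([
  [0.8,0,0,2,0,0,0.3],
  [0.8,0,0,4,0,0,0.3],
  [0.8,0,0,6,0,0,0.3],
  [0.8,0,0,8,0,0,0.3],
  [0.8,0,0,9,0,0,0.3],
  [0.8,0,0,9,0,0,0.3],
  [0.8,0,0,9,0,0,0.3],
  [0.8,0,0,9,0,0,0.3],
  [0.8,0,0,9,0,0,0.3],
  [0.8,0,0,9,0,0,0.3],
])

```text
clock: 13.35
tcp_pos: [0.6708, 0.2059, 0.0291]
ee_rot: [0.885, 0.465, 0.001, 0.0]
wrist_force: [0.7, -0.3, 0.8]
gripper_width: 0.0683
```

```bash
python3 - <<'E'
from pl import *
s,p,d=wsnap("w12");print(s["tcp_pos"],s["joints"],np.abs(s["qvel"]).max());y=R.from_quat(s["ee_rot"]).as_euler("xyz",degrees=True);print(y,toolstep(s,[.6734,.2055,-.030]))
E
```

```text
[0.67083056 0.205911   0.02913307] [ 0.01922893  0.85955438 -0.66698606  1.74555969  0.71695693  0.79462644
 -0.03492223] 0.0040985014262631125
[ 1.79937576e+02 -7.56650591e-02  5.54590653e+01] [0.10402217 0.22851111 5.91370194]
```

View pics/w12.png

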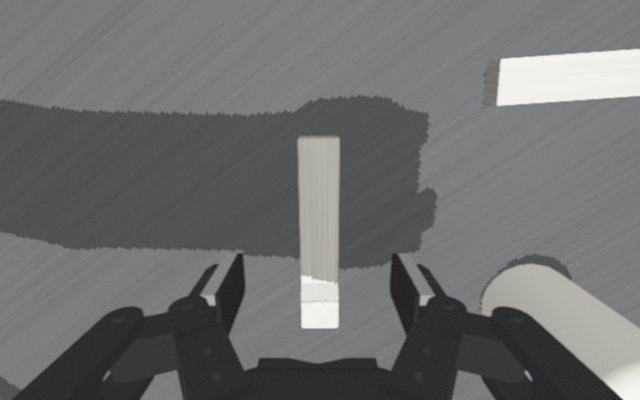

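```bash
python3 - <<'E'
from pl import *
a=headtool("w12",(320,328),.025);b=headtool("w12",(319,137.5),.016);print(a,b,(a+b)/2,np.degrees(np.arctan2((a-b)[0],(a-b)[1])))
E
```

```text
[0.00181441 0.06185243 0.00420286] [ 0.00100701 -0.05726305  0.01307203] [0.00141071 0.00229469 0.00863745] 0.388362334922316
```

>>> apply_moves([
  [0.6,0.1,0.2,2,0,0,-0.4],
  [0.6,0.1,0.2,4,0,0,-0.4],
  [0.6,0.1,0.2,5.5,0,0,-0.4],
  [0.6,0.1,0.2,6,0,0,-0.4],
  [0.6,0.1,0.2,6,0,0,-0.4],
  [0,0.1,0.2,6,0,0,-0.4],
  [0,0.1,0.2,6,0,0,-0.4],
  [0,0.1,0.2,6,0,0,-0.4],
  [0,0.1,0.2,6,0,0,-0.4],
  [0,0.1,0.2,6,0,0,-0.4],
], newtons=80)

```text
clock: 14.23
tcp_pos: [0.6752, 0.2076, -0.028]
ee_rot: [0.883, 0.469, 0.003, 0.0]
wrist_force: [-1.5, -1.1, 29.3]
gripper_width: 0.0226
```

>>> apply_moves([
  [0,0,0,0,0,0,0],
  [0,0,0,-2,0,0,0],
  [0,0,0,-4,0,0,0],
  [0,0,0,-6,0,0,0],
  [0,0,0,-8,0,0,0],
  [0,0,0,-10,0,0,0],
  [0,0,0,-12,0,0,0],
  [0,0,0,-12,0,0,7],
  [0,0,0,-12,0,0,14],
  [0,0,0,-12,0,0,21],
])

```text
clock: 15.07
tcp_pos: [0.6721, 0.2049, 0.0874]
ee_rot: [0.955, 0.297, -0.0, 0.0]
wrist_force: [-0.2, -0.4, -3.9]
gripper_width: 0.0219
```

```bash
python3 - <<'E'
from pl import *
s,p,d=wsnap("w13");print(s["tcp_pos"],s["joints"],s["gripper_width"],s["wrist_force"]);y=R.from_quat(s["ee_rot"]).as_euler("xyz",degrees=True);print(y)
p=place("med")[1];print(toolstep(s,[p[0],p[1],.09]))
E
```

```text
[0.67207716 0.20490857 0.08740705] [-9.46248204e-04  7.72887175e-01 -6.24684839e-01  1.71573114e+00
  5.77045481e-01  8.45673203e-01 -2.83149292e-01] 0.021932592169582526 [-0.15443216 -0.39969094 -3.89023921]
[-1.79991391e+02  4.85572703e-02  3.45055753e+01]
[-41.90140363  41.82193016  -0.23006767]
```

View pics/w13.png

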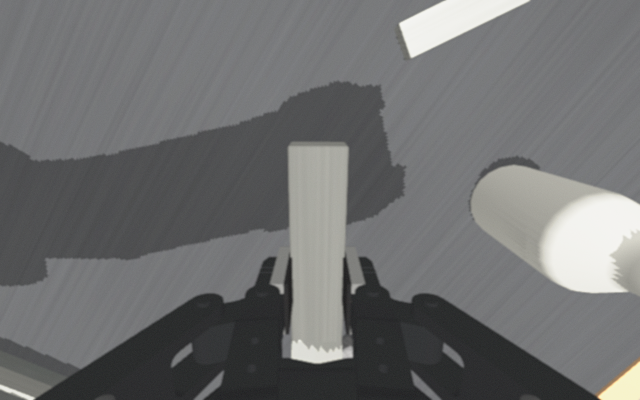

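>>> apply_moves([
  [0,-2,2,0,0,0,7],
  [0,-5,5,0,0,0,14],
  [0,-8,8,0,0,0,21],
  [0,-11,11,0,0,0,28],
  [0,-14,14,0,0,0,35],
  [0,-16.5,16.5,0,0,0,42],
  [0,-19,19,0,0,0,49],
  [0,-21.5,21.5,0,0,0,56],
  [0,-24,24,0,0,0,63],
  [0,-26,26,0,0,0,70],
])

```text
clock: 15.95
tcp_pos: [0.6062, -0.1597, 0.0872]
ee_rot: [0.953, -0.304, -0.001, 0.001]
wrist_force: [-0.8, -0.3, -3.4]
gripper_width: 0.0221
```

```bash
python3 - <<'E'
from pl import *
s=env.sense();print(s["tcp_pos"],s["joints"],s["gripper_width"],s["wrist_force"]);y=R.from_quat(s["ee_rot"]).as_euler("xyz",degrees=True);print(y, y[2]+84.5)
p=place("med")[1];print(toolstep(s,[p[0],p[1],.07]))
E
```

```text
[ 0.60624193 -0.15970607  0.08721662] [ 0.38438413  0.64236978 -0.32956832  1.91016198  0.33082785  0.64353182
 -0.76906702] 0.02210542269668269 [-0.80886803 -0.29730941 -3.42645364]
[ 1.79904451e+02  5.09834327e-02 -3.53910036e+01] 49.108996410815635
[ 9.12357286 20.18336044  1.74720493]
```

>>> apply_moves([
  [0,1.3,3,0,0,0,7],
  [0,2.8,6,0,0,0,14],
  [0,4.1,9,0,0,0,21],
  [0,5.5,12,0,0,0,28],
  [0,6.8,15,0,0,0,35],
  [0,8,18,0,0,0,42],
  [0,9.1,20.2,1,0,0,49],
  [0,9.1,20.2,2,0,0,49],
  [0,9.1,20.2,3,0,0,49],
  [0,9.1,20.2,3.5,0,0,49],
])

```text
clock: 16.78
tcp_pos: [0.5652, -0.3724, 0.0507]
ee_rot: [0.744, -0.669, -0.002, -0.0]
wrist_force: [-0.7, 0.8, -3.6]
gripper_width: 0.0216
```

```bash
python3 - <<'E'
from pl import *
wsnap("junk");wsnap("junk")
s,p,d=wsnap("w14");print(s["tcp_pos"],s["joints"],s["gripper_width"],s["wrist_force"],np.abs(s["qvel"]).max());y=R.from_quat(s["ee_rot"]).as_euler("xyz",degrees=True);print(y)
E
```

```text
[ 0.56565976 -0.37168001  0.05120822] [ 0.57010468  0.71947434 -0.11342882  1.81750862  0.12754673  0.61483367
 -1.08416536] 0.022044749850549893 [ 0.38151204 -0.53068141 -3.16025333] 0.022100548101311616
[ 1.79887484e+02  1.59637228e-01 -8.38916131e+01]
```

View pics/w14.png

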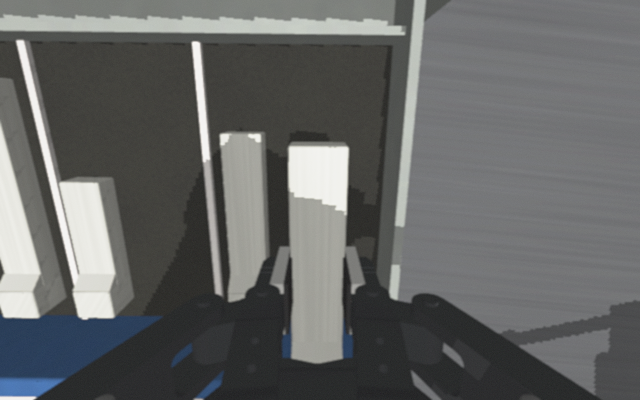

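```bash
python3 - <<'E'
from pl import *
crop("w14",180,110,420,310,3.3,"w14c")
c,d=wload("w14");z=np.load("pics/w14.npz");Rm=R.from_quat(z["ee_rot"]).as_matrix()
t=lambda p:(Rm.T@(p-z["tcp_pos"])).round(4)
for n,u in [("held",(318,160)),("held",(318,250)),("stored",(243,160)),("stored2",(247,250)),("floor",(280,130)),("floor",(365,160))]:
    p=at_d(c,u,d[u[1],u[0]]);print(n,p.round(4),t(p))
E
```

```text
held [ 0.6185 -0.3663  0.095 ] [ 0.0002 -0.053  -0.0439]
held [ 0.5798 -0.3705  0.0945] [ 0.0002 -0.0141 -0.0433]
stored [ 0.6034 -0.3233  0.0313] [-0.044  -0.0427  0.0199]
stored2 [ 0.5455 -0.3283  0.0317] [-0.0453  0.0153  0.0197]
floor [ 0.6218 -0.3422  0.0159] [-0.0233 -0.059   0.0352]
floor [ 0.6089 -0.3976  0.0157] [ 0.0305 -0.0403  0.0354]
```

View pics/w14c.png

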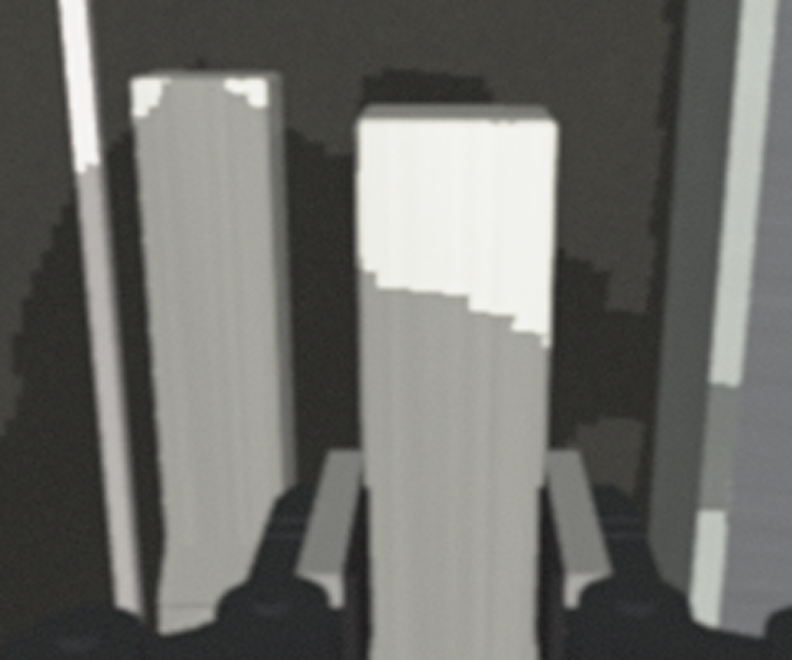

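```bash
python3 - <<'E'
from pl import *
a=headtool("w14",(240.6,133.3),.032);b=headtool("w14",(247,258.5),.032);h=headtool("w14",(318.3,146.8),.0945)
print("stored",a,b,"yaw err",np.degrees(np.arctan2((a-b)[0],-(a-b)[1])),"held",h, "shift", (a-h)[:2]+[.05,0])
h2=headtool("w14",(317.7,146.8+110),.0945);print(h2)
E
```

```text
stored [-0.04421989 -0.05829631  0.01921706] [-0.04555593  0.02120909  0.01937691] yaw err 0.962729910536027 held [ 0.00028888 -0.05809405 -0.04340692] shift [ 0.00549122 -0.00020225]
[ 8.62797205e-05 -1.08497542e-02 -4.33135776e-02]
```

>>> apply_moves([
  [0,0.5,0,1,0,0,0.7],
  [0,0.5,0,2.5,0,0,0.7],
  [0,0.5,0,4,0,0,0.7],
  [0,0.5,0,5,0,0,0.7],
  [0,0.5,0,5.5,0,0,0.7],
  [0,0.5,0,5.9,0,0,0.7],
  [0,0.5,0,5.9,0,0,0.7],
  [0,0.5,0,5.9,0,0,0.7],
  [0,0.5,0,5.9,0,0,0.7],
  [0,0.5,0,5.9,0,0,0.7],
])

```text
clock: 17.77
tcp_pos: [0.5667, -0.3793, -0.0053]
ee_rot: [0.738, -0.675, 0.001, -0.0]
wrist_force: [-0.8, -0.7, -2.6]
gripper_width: 0.022
```

```bash
python3 - <<'E'
from pl import *
s,p,d=wsnap("w15");print(s["tcp_pos"],s["wrist_force"],np.abs(s["qvel"]).max());y=R.from_quat(s["ee_rot"]).as_euler("xyz",degrees=True);print(y)
crop("w15",150,80,420,305,2.9,"w15c")
E
```

```text
[ 0.56672549 -0.37934368 -0.00534775] [-0.76878051 -0.67591701 -2.6423789 ] 0.002682980680425698
[-1.79951941e+02 -3.75573330e-02 -8.48360615e+01]
```

View pics/w15c.png

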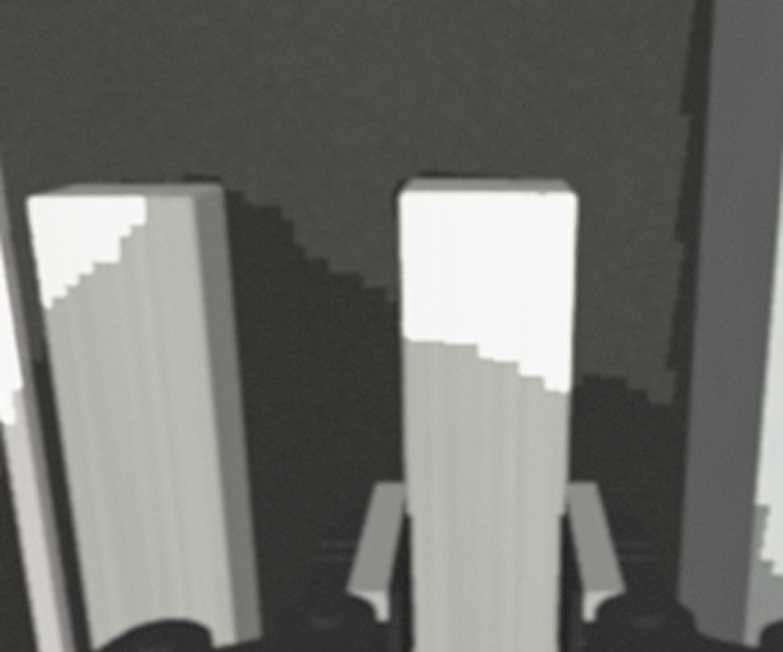

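```bash
python3 - <<'E'
from pl import *
c,d=wload("w15");z=np.load("pics/w15.npz");Rm=R.from_quat(z["ee_rot"]).as_matrix()
t=lambda p:(Rm.T@(p-z["tcp_pos"])).round(4)
for n,u in [("held",(318,160)),("held",(318,250)),("stored",(190,160)),("stored",(200,250)),("floor",(270,130))]:
    p=at_d(c,u,d[u[1],u[0]]);print(n,p.round(4),t(p))
a=headtool("w15",(187.8,147),.032);b=headtool("w15",(200,252.1),.032);h=headtool("w15",(318.2,146.3),.0375)
print("stored",a,b,"yaw err",np.degrees(np.arctan2((a-b)[0],-(a-b)[1])),"held",h, "shift", (a-h)[:2]+[.05,0])
E
```

```text
held [ 0.6396 -0.3724  0.1649] [-0.0002 -0.0733 -0.1702]
held [ 0.5805 -0.3783  0.0376] [ 0.0002 -0.0139 -0.0429]
stored [ 0.6133 -0.3214  0.0302] [-0.0535 -0.0517 -0.0355]
stored [ 0.573  -0.3255  0.0317] [-0.053  -0.0112 -0.0371]
floor [ 0.6275 -0.3523  0.016 ] [-0.0214 -0.063  -0.0213]
stored [-0.05305109 -0.05727773 -0.0373345 ] [-0.05298135 -0.0102535  -0.0373739 ] yaw err -0.08498130826550686 held [ 0.00025621 -0.05821101 -0.04279878] shift [-0.0033073   0.00093329]
```

>>> apply_moves([
  [0,-0.3,0.1,0,0,0,0],
  [0,-0.3,0.1,0,0,0,0],
  [0,-0.3,0.1,0.2,0,0,0],
  [0,-0.3,0.1,0.3,0,0,0],
  [0,-0.3,0.1,0.4,0,0,0],
  [0,-0.3,0.1,0.5,0,0,0],
  [0,-0.3,0.1,0.6,0,0,0],
  [0,-0.3,0.1,0.6,0,0,0],
  [0,-0.3,0.1,0.6,0,0,0],
  [0,-0.3,0.1,0.6,0,0,0],
])

```text
clock: 18.65
tcp_pos: [0.5651, -0.3762, -0.0118]
ee_rot: [0.738, -0.675, 0.0, 0.0]
wrist_force: [-1.4, 0.2, 2.1]
gripper_width: 0.0221
```

```bash
python3 - <<'E'
from pl import *
s,p,d=wsnap("w16");print(s["tcp_pos"],s["wrist_force"],np.abs(s["qvel"]).max());y=R.from_quat(s["ee_rot"]).as_euler("xyz",degrees=True);print(y)
crop("w16",150,80,420,305,2.9,"w16c")
E
```

```text
[ 0.56508116 -0.37622108 -0.01181973] [-1.40555607  0.22043628  2.11542212] 0.0012427662273249384
[ 1.79999273e+02 -4.90771394e-03 -8.48366002e+01]
```

View pics/w16c.png

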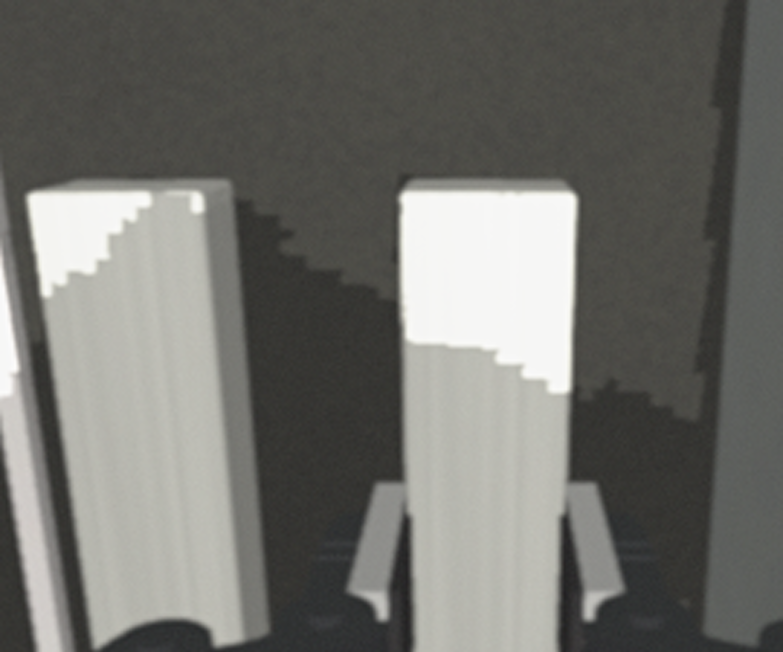

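>>> apply_moves([
  [0.4,0,0,-0.1,0,0,0],
  [0.4,0,0,-0.1,0,0,0],
  [0.4,0,0,-0.1,0,0,0],
  [0.4,0,0,-0.1,0,0,0],
  [0.4,0,0,-0.1,0,0,0],
  [0.4,0,0,-2,0,0,0],
  [0.4,0,0,-4,0,0,0],
  [0.4,0,0,-7,0,0,0],
  [0.4,0,0,-10,0,0,0],
  [0.4,0,0,-13,0,0,0],
])

```text
clock: 19.53
tcp_pos: [0.5648, -0.376, 0.119]
ee_rot: [0.738, -0.675, -0.0, 0.0]
wrist_force: [0.2, -0.0, 0.1]
gripper_width: 0.0346
```

```bash
python3 - <<'E'
from pl import *
s,p,d=wsnap("w17");print(s["tcp_pos"],s["joints"],s["wrist_force"],s["gripper_width"])
print(toolstep(s,[.4859,.3517,.10]))
E
```

```text
[ 0.56483657 -0.37600531  0.11899597] [ 0.58137578  0.63606939 -0.12141467  1.77714887  0.10740682  0.73544537
 -1.07687707] [ 0.22286093 -0.03317608  0.10066819] 0.03458073226291974
[-73.1850275    1.30441537   1.92839345]
```

View pics/w17.png

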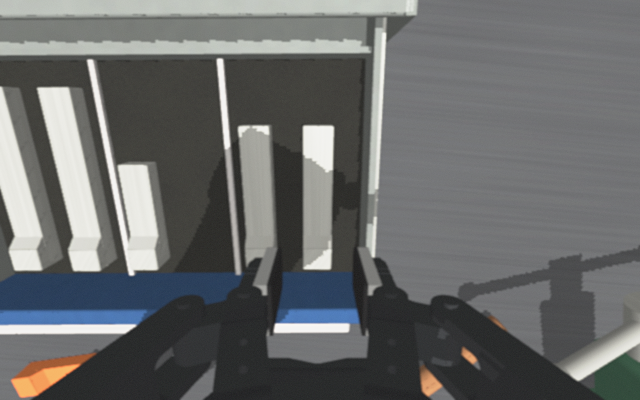

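>>> apply_moves([
  [0.7,-3,0,0,0,0,-5],
  [0.7,-7,0,0,0,0,-10],
  [0.7,-11,0,0,0,0,-15],
  [0.7,-15,0,0,0,0,-20],
  [0.7,-19,0,0,0,0,-25],
  [0.7,-23,0,0,0,0,-30],
  [0.7,-27,0,0,0,0,-35],
  [0.7,-31,0,0,0,0,-40],
  [0.7,-35,0,0,0,0,-45],
  [0.7,-39,0.5,0,0,0,-50],
])

```text
clock: 20.42
tcp_pos: [0.5255, 0.0138, 0.118]
ee_rot: [0.955, -0.297, 0.001, -0.0]
wrist_force: [0.6, 0.6, 0.0]
gripper_width: 0.0599
```

```bash
python3 - <<'E'
from pl import *
s=env.sense();y=R.from_quat(s["ee_rot"]).as_euler("xyz",degrees=True)[2];print(s["tcp_pos"],s["joints"],y,y+20)
print(toolstep(s,[.4859,.3517,.05]))
E
```

```text
[0.52548614 0.01380594 0.11804458] [ 0.10884924  0.50236281 -0.33944146  2.1188768   0.30410377  0.56426483
 -1.05413886] -34.59945761448179 -14.599457614481793
[-22.45145859 -25.55759719   6.81443096]
```

>>> apply_moves([
  [0.7,-2.5,-2.9,0,0,0,-5],
  [0.7,-5,-5.8,0,0,0,-10],
  [0.7,-7.5,-8.6,0,0,0,-14.6],
  [0.7,-10,-11.5,0,0,0,-14.6],
  [0.7,-12.5,-14.3,0,0,0,-14.6],
  [0.7,-15,-17.1,0,0,0,-14.6],
  [0.7,-17.5,-20,2,0,0,-14.6],
  [0.7,-20,-22.8,4,0,0,-14.6],
  [0.7,-22.4,-25.5,6,0,0,-14.6],
  [0.7,-22.4,-25.5,6.8,0,0,-14.6],
])

```text
clock: 21.25
tcp_pos: [0.484, 0.3578, 0.0481]
ee_rot: [0.985, -0.172, -0.001, -0.003]
wrist_force: [-0.0, 1.1, -0.4]
gripper_width: 0.0596
```

>>> apply_moves([
  [0.7,0,0,0,0,0,0],
  [0.7,0,0,0,0,0,0],
  [0.7,0,0,0,0,0,0],
  [0.7,0,0,0,0,0,0],
  [0.7,0,0,0,0,0,0],
  [0.7,0,0,0,0,0,0],
  [0.7,0,0,0,0,0,0],
  [0.7,0,0,0,0,0,0],
  [0.7,0,0,0,0,0,0],
  [0.7,0,0,0,0,0,0],
])

```text
clock: 22.08
tcp_pos: [0.4868, 0.349, 0.05]
ee_rot: [0.984, -0.176, 0.0, -0.0]
wrist_force: [-0.1, 0.1, 0.1]
gripper_width: 0.06
```

```bash
python3 - <<'E'
from pl import *
s,p,d=wsnap("w18");print(s["tcp_pos"],s["joints"],np.abs(s["qvel"]).max());y=R.from_quat(s["ee_rot"]).as_euler("xyz",degrees=True);print(y,toolstep(s,[.4859,.3517,-.025]))
E
```

```text
[0.48682793 0.34899369 0.04999056] [-0.50378944  0.66969574 -0.31786609  1.99661157  0.39115454  0.53382607
 -1.45063027] 0.0020113492187219784
[-1.79997314e+02 -4.36674122e-04 -2.02397837e+01] [-0.18074474 -0.22146669  7.49906479]
```

View pics/w18.png

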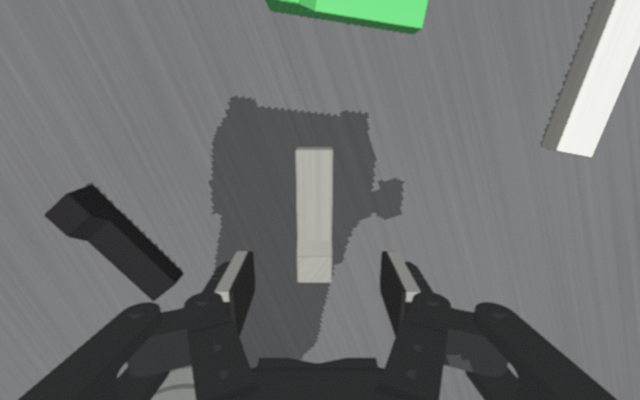

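```bash
python3 - <<'E'
from pl import *
a=headtool("w18",(314,282),.025);b=headtool("w18",(314,149),.016);print(a,b,(a+b)/2,np.degrees(np.arctan2((a-b)[0],(a-b)[1])))
print("black",headtool("w18",(182,275),.016),headtool("w18",(157,298),.016),"pulley",headtool("w18",(185,385),.03))
E
```

```text
[-0.00248452  0.04130828  0.0249886 ] [-0.00232854 -0.04781896  0.03399278] [-0.00240653 -0.00325534  0.02949069] -0.10027023657104117
black [-0.09619325  0.04101525  0.0339879 ] [-0.11660902  0.0597152   0.03398687] pulley [-0.09847718  0.12463613  0.01998396]
```

>>> apply_moves([
  [0.6,-0.2,-0.3,2,0,0,0],
  [0.6,-0.2,-0.3,4.5,0,0,0],
  [0.6,-0.2,-0.3,6.5,0,0,0],
  [0.6,-0.2,-0.3,7.4,0,0,0],
  [0.6,-0.2,-0.3,7.4,0,0,0],
  [0,-0.2,-0.3,7.4,0,0,0],
  [0,-0.2,-0.3,7.4,0,0,0],
  [0,-0.2,-0.3,7.4,0,0,0],
  [0,-0.2,-0.3,7.4,0,0,0],
  [0,-0.2,-0.3,7.4,0,0,0],
], newtons=80)

```text
clock: 22.97
tcp_pos: [0.4865, 0.353, -0.0227]
ee_rot: [0.984, -0.176, 0.001, -0.001]
wrist_force: [-1.0, -0.3, 7.4]
gripper_width: 0.0214
```

>>> apply_moves([
  [0,0,0,0,0,0,0],
  [0,0,0,-2,0,0,0],
  [0,0,0,-4,0,0,0],
  [0,0,0,-6,0,0,0],
  [0,0,0,-8,0,0,0],
  [0,0,0,-10,0,0,0],
  [0,0,0,-11,0,0,0],
  [0,0,0,-11.5,0,0,0],
  [0,0,0,-11.5,0,0,0],
  [0,0,0,-11.5,0,0,0],
])

```text
clock: 23.8
tcp_pos: [0.4858, 0.3522, 0.0904]
ee_rot: [0.984, -0.176, -0.0, 0.0]
wrist_force: [-1.0, 0.2, -4.1]
gripper_width: 0.0213
```

```bash
python3 - <<'E'
from pl import *
s,p,d=wsnap("w19");print(s["tcp_pos"],s["joints"],s["gripper_width"],s["wrist_force"],s["moment"]);y=R.from_quat(s["ee_rot"]).as_euler("xyz",degrees=True);print(y)
p=place("short")[1];print(toolstep(s,[p[0],p[1],.09]))
E
```

```text
[0.4857868  0.35216558 0.09036526] [-0.48111343  0.61608817 -0.35696884  1.9700238   0.35666813  0.61679486
 -1.42508761] 0.021308369343837525 [-0.95181451  0.1639424  -4.12949748] [ 0.03630206  0.03729168 -0.00620052]
[ 1.79967080e+02  1.30412044e-02 -2.02428856e+01]
[26.86255084 57.36040006  0.06336873]
```

View pics/w19.png

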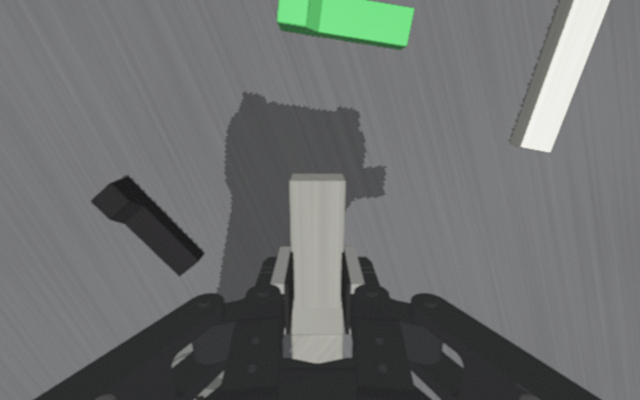

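>>> apply_moves([
  [0,1.2,2.7,0,0,0,5],
  [0,2.8,6,0,0,0,10],
  [0,4.5,9.6,0,0,0,15],
  [0,6.2,13.2,0,0,0,20],
  [0,7.9,16.8,0,0,0,25],
  [0,9.6,20.4,0,0,0,30],
  [0,11.3,24,0,0,0,35],
  [0,13,27.6,0,0,0,40],
  [0,14.7,31.2,0,0,0,45],
  [0,16.4,34.8,0,0,0,50],
])

```text
clock: 24.68
tcp_pos: [0.5188, -0.0325, 0.0899]
ee_rot: [0.817, -0.577, -0.001, 0.001]
wrist_force: [1.3, 0.1, -3.9]
gripper_width: 0.0219
```

```bash
python3 - <<'E'
from pl import *
s=env.sense();y=R.from_quat(s["ee_rot"]).as_euler("xyz",degrees=True)[2];print(s["tcp_pos"],s["joints"],y,y+84.8)
p=place("short")[1];print(toolstep(s,[p[0],p[1],.05]))
E
```

```text
[ 0.51879845 -0.03249864  0.0899022 ] [ 0.07012764  0.52949599 -0.16447935  2.15776949  0.1840661   0.4687822
 -1.46649086] -70.45136380897081 14.348636191029186
[23.91455824  6.3030306   3.98945441]
```

>>> apply_moves([
  [0,4,1.1,0,0,0,5],
  [0,8,2.1,0,0,0,10],
  [0,12,3.2,0,0,0,14.3],
  [0,16,4.2,0,0,0,14.3],
  [0,19,5.1,0,0,0,14.3],
  [0,22,5.8,0,0,0,14.3],
  [0,23.9,6.3,1,0,0,14.3],
  [0,23.9,6.3,2,0,0,14.3],
  [0,23.9,6.3,3,0,0,14.3],
  [0,23.9,6.3,4,0,0,14.3],
])

```text
clock: 25.52
tcp_pos: [0.5403, -0.2758, 0.0491]
ee_rot: [0.74, -0.672, -0.001, 0.0]
wrist_force: [-0.6, 0.3, -4.1]
gripper_width: 0.0214
```

>>> apply_moves([
  [0,0,0,0,0,0,0],
  [0,0,0,0,0,0,0],
  [0,0,0,0,0,0,0],
  [0,0,0,0,0,0,0],
  [0,0,0,0,0,0,0],
  [0,0,0,0,0,0,0],
  [0,0,0,0,0,0,0],
  [0,0,0,0,0,0,0],
  [0,0,0,0,0,0,0],
  [0,0,0,0,0,0,0],
])

```text
clock: 26.35
tcp_pos: [0.541, -0.2769, 0.051]
ee_rot: [0.74, -0.673, 0.0, -0.0]
wrist_force: [0.3, 0.5, -3.4]
gripper_width: 0.0214
```

```bash
python3 - <<'E'
from pl import *
s,p,d=wsnap("w20");print(s["tcp_pos"],s["joints"],s["gripper_width"],s["wrist_force"],np.abs(s["qvel"]).max());y=R.from_quat(s["ee_rot"]).as_euler("xyz",degrees=True);print(y)
crop("w20",150,110,420,310,2.9,"w20c")
c,d=wload("w20");z=np.load("pics/w20.npz");Rm=R.from_quat(z["ee_rot"]).as_matrix()
t=lambda p:(Rm.T@(p-z["tcp_pos"])).round(4)
for n,u in [("held",(318,195)),("held",(318,260)),("floor",(290,150)),("floor",(365,160))]:
    p=at_d(c,u,d[u[1],u[0]]);print(n,p.round(4),t(p))
E
```

```text
[ 0.5410106  -0.27693941  0.05099153] [ 0.46393299  0.65987353 -0.12590548  1.98441531  0.15936725  0.50651096
 -1.25086115] 0.021426942347404127 [ 0.27159697  0.4692902  -3.40500918] 0.0014014642617365658
[-1.79998691e+02 -1.18829606e-03 -8.45393485e+01]
held [ 0.5782 -0.2736  0.0898] [ 0.0002 -0.0373 -0.0388]
held [ 0.5478 -0.2765  0.0893] [ 0.0002 -0.0068 -0.0383]
floor [ 0.5858 -0.2553  0.0158] [-0.0173 -0.0467  0.0352]
floor [ 0.5839 -0.3036  0.0146] [ 0.0307 -0.0401  0.0363]
```

View pics/w20c.png

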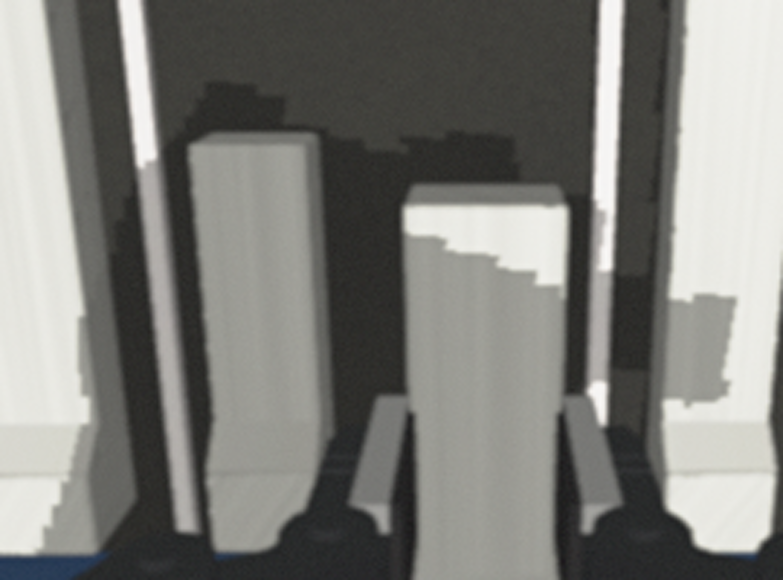

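View pics/w20.png

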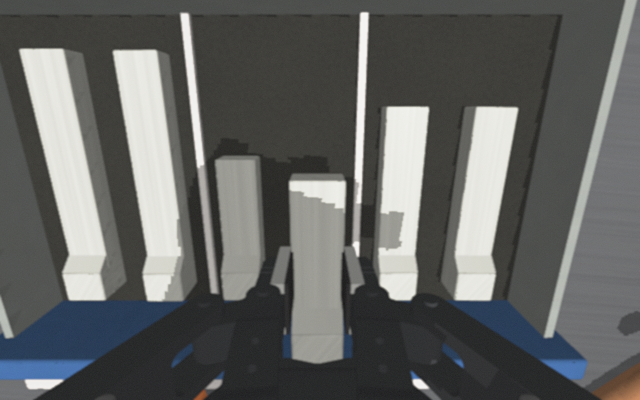

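```bash
python3 - <<'E'
from pl import *
a=headtool("w20",(235.7,159.6),.032);b=headtool("w20",(240.4,247.7),.032);h=headtool("w20",(317.1,180.5),.0895)
print("stored",a,b,"yaw err",np.degrees(np.arctan2((a-b)[0],-(a-b)[1])),"held",h, "shift", (a-h)[:2]+[.05,0])
E
```

```text
stored [-0.04809016 -0.04312988  0.01899152] [-0.04920467  0.01341084  0.01899021] yaw err 1.1292478133033548 held [-0.00017302 -0.04353621 -0.03850747] shift [0.00208286 0.00040633]
```

>>> apply_moves([
  [0,0.1,0,1,0,0,0.5],
  [0,0.1,0,2.5,0,0,0.5],
  [0,0.1,0,4,0,0,0.5],
  [0,0.1,0,4.7,0,0,0.5],
  [0,0.1,0,5.2,0,0,0.5],
  [0,0.1,0,5.4,0,0,0.5],
  [0,0.1,0,5.4,0,0,0.5],
  [0,0.1,0,5.4,0,0,0.5],
  [0,0.1,0,5.4,0,0,0.5],
  [0,0.1,0,5.4,0,0,0.5],
])

```text
clock: 27.23
tcp_pos: [0.5415, -0.2781, -0.0025]
ee_rot: [0.737, -0.676, 0.0, -0.0]
wrist_force: [-0.5, -0.0, -3.0]
gripper_width: 0.0217
```

```bash
python3 - <<'E'
from pl import *
s,p,d=wsnap("w21");print(s["tcp_pos"],s["wrist_force"],np.abs(s["qvel"]).max());y=R.from_quat(s["ee_rot"]).as_euler("xyz",degrees=True);print(y)
crop("w21",150,110,420,310,2.9,"w21c")
E
```

```text
[ 0.54148876 -0.27812268 -0.00246027] [-0.51683976 -0.00838983 -2.99354859] 0.0029575264839289904
[-1.79947888e+02 -2.96957293e-02 -8.50394470e+01]
```

View pics/w21c.png

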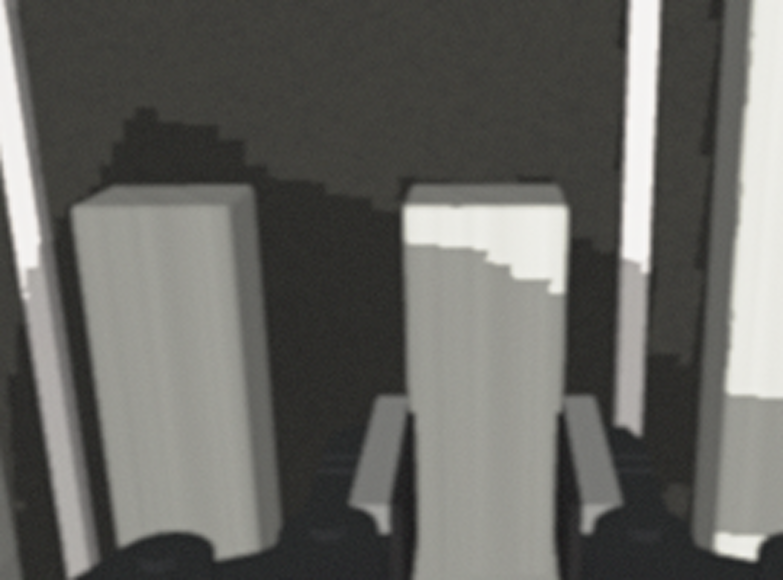

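>>> apply_moves([
  [0,0,0,0.1,0,0,0],
  [0,0,0,0.2,0,0,0],
  [0,0,0,0.3,0,0,0],
  [0,0,0,0.4,0,0,0],
  [0,0,0,0.45,0,0,0],
  [0,0,0,0.45,0,0,0],
  [0,0,0,0.45,0,0,0],
  [0,0,0,0.45,0,0,0],
  [0,0,0,0.45,0,0,0],
  [0,0,0,0.45,0,0,0],
])

```text
clock: 28.12
tcp_pos: [0.5412, -0.2779, -0.0067]
ee_rot: [0.737, -0.676, 0.0, 0.0]
wrist_force: [-2.8, 1.7, 8.2]
gripper_width: 0.0217
```

>>> apply_moves([
  [0.4,0,0,-0.2,0,0,0],
  [0.4,0,0,-0.2,0,0,0],
  [0.4,0,0,-0.2,0,0,0],
  [0.4,0,0,-0.2,0,0,0],
  [0.4,0,0,-0.2,0,0,0],
  [0.4,0,0,-2,0,0,0],
  [0.4,0,0,-5,0,0,0],
  [0.4,0,0,-8,0,0,0],
  [0.4,0,0,-12,0,0,0],
  [0.4,0,0,-16,0,0,0],
])

```text
clock: 28.95
tcp_pos: [0.5404, -0.2776, 0.1534]
ee_rot: [0.737, -0.676, -0.001, 0.0]
wrist_force: [0.8, -1.3, 0.4]
gripper_width: 0.034
```

```bash
python3 - <<'E'
from pl import *
s=env.sense();print(toolstep(s,[.42,-.26,.25]),s["tcp_pos"])
E
```

```text
[-2.80371281 11.86066655 -9.63861865] [ 0.5404317  -0.27757239  0.15340116]
```

>>> apply_moves([
  [0.4,0,0,-4,0,0,0],
  [0,-1,3,-8,0,0,0],
  [0,-1.5,6,-9.6,0,0,0],
  [0,-2.8,9,-9.6,0,0,0],
  [0,-2.8,11.8,-9.6,0,0,0],
  [0,-2.8,11.8,-9.6,0,0,0],
  [0,-2.8,11.8,-9.6,0,0,0],
  [0,-2.8,11.8,-9.6,0,0,0],
  [0,-2.8,11.8,-9.6,0,0,0],
  [0,-2.8,11.8,-9.6,0,0,0],
])

```text
clock: 29.78
tcp_pos: [0.4222, -0.2601, 0.2481]
ee_rot: [0.737, -0.676, -0.0, -0.0]
wrist_force: [0.2, -0.5, -0.1]
gripper_width: -0.0003
```

```bash
python3 - <<'E'
from pl import *
s,p,d=wsnap("w22");print(s["tcp_pos"],s["joints"],np.abs(s["qvel"]).max(),s["gripper_width"])
crop("w22",110,0,510,300,2,"w22c")
E
```

```text
[ 0.42217823 -0.26011208  0.24805069] [ 0.58331568  0.27522219 -0.18350431  2.0523295   0.0674081   0.81980949
 -1.12280397] 0.005192037327296267 -0.000313773587977515
```

View pics/w22c.png

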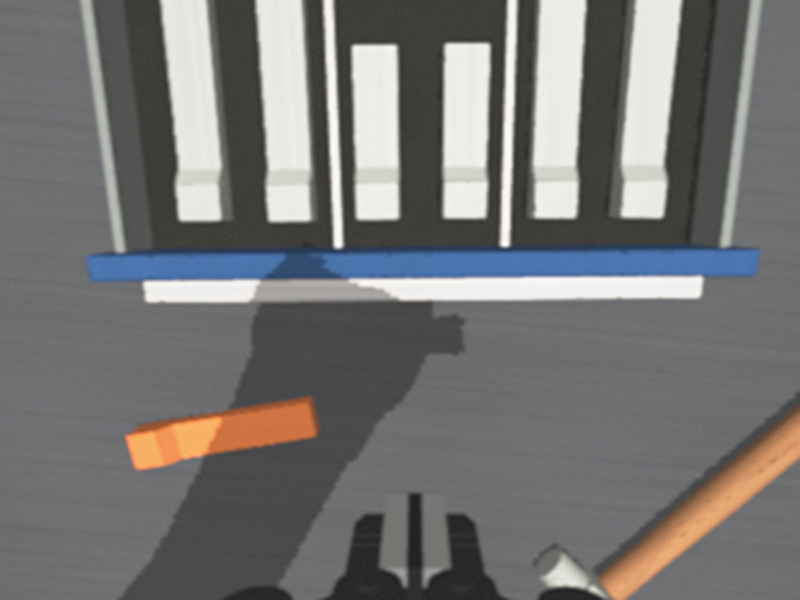

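```bash
python3 - <<'E'
from pl import *
f=lambda u:(u[0]/2+110-.25,u[1]/2-.25)
c,d=wload("w22")
H=dict(long_s=(203,221),long=(289,220),short_s=(378,219.5),short=(465,217.5),med_s=(555,217.5),med=(645,217.5))
for n,u in H.items():
    p=at_z(c,f(u),.041);print(n,p.round(4),((p-O)@ex).round(4),((p-O)@ey).round(4))
for n,u in dict(short_s=(376,45),short=(467.5,43.5)).items():
    p=at_z(c,f(u),.032);h=at_z(c,f(H[n]),.041);q=p-h;print(n,np.degrees(np.arctan2(q[1],q[0])))
for n,a,b in [("long_s",(181,2),(199,165)),("long",(280,2),(288,165)),("med_s",(562,2),(557,165)),("med",(659,2),(646,165))]:
    p=at_z(c,f(a),.032);h=at_z(c,f(b),.032);q=p-h;print(n,np.degrees(np.arctan2(q[1],q[0])))
a=at_z(c,f((145,301)),.062);b=at_z(c,f((702,297)),.062);print("lip",a,b,(a+b)/2)
s=env.sense()
print("fingers tip", [ (at_d(c,u,d[u[1],u[0]])-s["tcp_pos"]).round(4) for u in [(310,255),(322,255)]])
E
```

```text
long_s [ 0.4803 -0.1354  0.041 ] -0.0003 0.1235
long [ 0.4851 -0.1835  0.041 ] -0.0001 0.0751
short_s [ 0.4897 -0.2333  0.041 ] -0.0001 0.0251
short [ 0.4951 -0.2819  0.041 ] 0.0006 -0.0238
med_s [ 0.4995 -0.3322  0.041 ] 0.0003 -0.0743
med [ 0.5039 -0.3825  0.041 ] -0.0 -0.1248
short_s 5.074299688618135
short 5.0211055115135865
long_s 6.219984424637574
long 4.760175789409171
med_s 6.801393231158689
med 6.09139678910115
lip [ 0.43589814 -0.10986834  0.062     ] [ 0.46483263 -0.41447168  0.062     ] [ 0.45036539 -0.26217001  0.062     ]
fingers tip [array([0.0105, 0.0041, 0.0412]), array([ 0.0109, -0.0011,  0.041 ])]
```

>>> apply_moves([
  [0,0.5,0.5,4,0,0,0],
  [0,0.5,0.5,8,0,0,0],
  [0,0.5,0.5,12,0,0,0],
  [0,0.5,0.5,16,0,0,0],
  [0,0.5,0.5,19,0,0,0],
  [0,0.5,0.5,22,0,0,0],
  [0,0.5,0.5,23.5,0,0,0],
  [0,0.5,0.5,23.5,0,0,0],
  [0,0.5,0.5,23.5,0,0,0],
  [0,0.5,0.5,23.5,0,0,0],
])

```text
clock: 30.67
tcp_pos: [0.4172, -0.2657, 0.014]
ee_rot: [0.737, -0.676, 0.0, -0.0]
wrist_force: [0.5, 0.1, 1.3]
gripper_width: 0.0001
```

```bash
python3 - <<'E'
from pl import *
s,p,d=wsnap("w23");print(s["tcp_pos"],s["joints"],s["wrist_force"])
E
```

```text
[ 0.41720328 -0.26574801  0.01397326] [ 0.50556577  0.64708286 -0.07659668  2.26036676  0.19589388  0.23943382
 -1.22981468] [0.50169688 0.0792712  1.34735847]
```

View pics/w23.png

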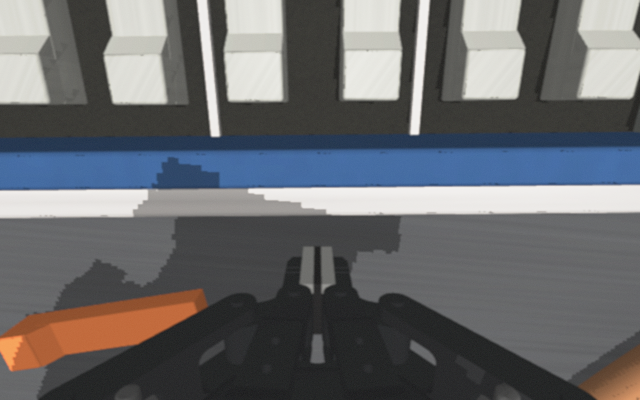

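>>> apply_moves([
  [0,0,-0.6,0,0,0,0],
  [0,0,-1.1,0,0,0,0],
  [0,0,-1.5,0,0,0,0],
  [0,0,-1.9,0,0,0,0],
  [0,0,-2.3,0,0,0,0],
  [0,0,-2.8,0,0,0,0],
  [0,0,-3.4,0,0,0,0],
  [0,0,-4,0,0,0,0],
  [0,0,-4.6,0,0,0,0],
  [0,0,-5.2,0,0,0,0],
])

```text
clock: 31.55
tcp_pos: [0.4679, -0.2609, 0.0133]
ee_rot: [0.737, -0.676, -0.001, 0.0]
wrist_force: [-4.8, 0.4, 3.2]
gripper_width: -0.0001
```

```bash
python3 - <<'E'
from pl import *
s,p,d=wsnap("w24");print(s["tcp_pos"],s["joints"],s["wrist_force"])
E
```

```text
[ 0.46791928 -0.26085394  0.01334082] [ 0.46086505  0.67012669 -0.08511693  2.16569365  0.17282709  0.31371541
 -1.25482248] [-4.81891134  0.43481828  3.1547969 ]
```

View pics/w24.png

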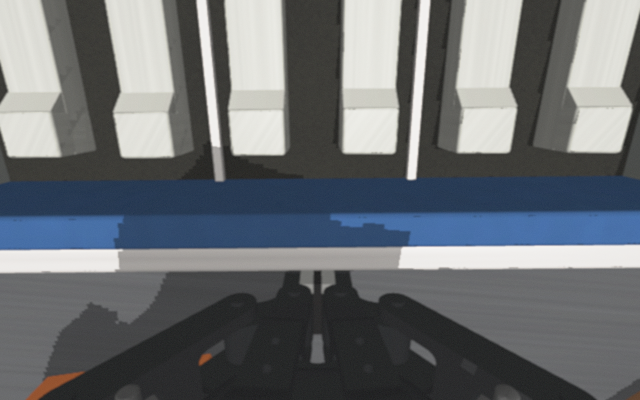

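>>> apply_moves([
  [0,0,-0.6,0,0,0,0],
  [0,0,-1.3,0,0,0,0],
  [0,0,-2,0,0,0,0],
  [0,0,-2.7,0,0,0,0],
  [0,0,-3.4,0,0,0,0],
  [0,0,-4.1,0,0,0,0],
  [0,0,-4.8,0,0,0,0],
  [0,0,-5.5,0,0,0,0],
  [0,0,-6.2,0,0,0,0],
  [0,0,-6.9,0,0,0,0],
])

```text
clock: 32.43
tcp_pos: [0.5376, -0.2545, 0.0132]
ee_rot: [0.737, -0.676, -0.0, -0.0]
wrist_force: [-4.9, 2.3, 1.9]
gripper_width: 0.0004
```

>>> apply_moves([
  [0,0,-0.7,0,0,0,0],
  [0,0,-1.4,0,0,0,0],
  [0,0,-2.1,0,0,0,0],
  [0,0,-2.8,0,0,0,0],
  [0,0,-3.5,0,0,0,0],
  [0,0,-4.1,0,0,0,0],
  [0,0,-4.6,0,0,0,0],
  [0,0,-5.1,0,0,0,0],
  [0,0,-5.5,0,0,0,0],
  [0,0,-5.8,0,0,0,0],
])

```text
clock: 33.27
tcp_pos: [0.5955, -0.2499, 0.0133]
ee_rot: [0.737, -0.676, 0.0, -0.0]
wrist_force: [-3.8, 2.4, 0.1]
gripper_width: -0.0001
```

```bash
python3 - <<'E'
from pl import *
s,p,d=wsnap("w25");print(s["tcp_pos"],s["joints"],s["wrist_force"])
E
```

```text
[ 0.59549421 -0.24993208  0.01330253] [ 0.37045153  0.74399675 -0.09386312  1.91078807  0.13423783  0.49267481
 -1.30108024] [-3.78583783  2.40800461  0.05725972]
```

View pics/w25.png

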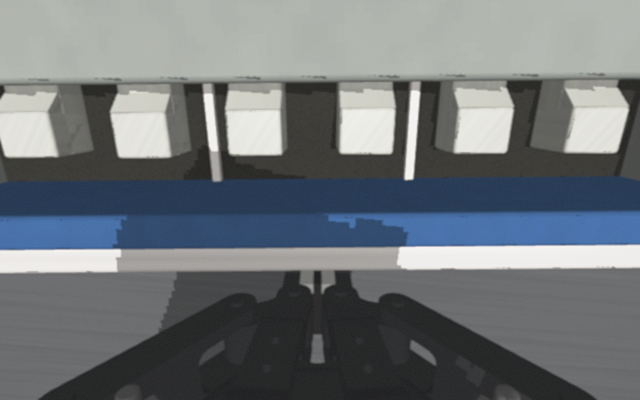

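>>> apply_moves([
  [0,0,-0.3,0,0,0,0],
  [0,0,-0.6,0,0,0,0],
  [0,0,-0.9,0,0,0,0],
  [0,0,-1.2,0,0,0,0],
  [0,0,-1.5,0,0,0,0],
  [0,0,-1.8,0,0,0,0],
  [0,0,-2.1,0,0,0,0],
  [0,0,-2.4,0,0,0,0],
  [0,0,-2.7,0,0,0,0],
  [0,0,-3,0,0,0,0],
])

```text
clock: 34.15
tcp_pos: [0.6251, -0.2474, 0.0134]
ee_rot: [0.737, -0.676, -0.0, -0.0]
wrist_force: [-4.1, 2.1, 1.3]
gripper_width: 0.0002
```

>>> apply_moves([
  [0,0,-0.2,0,0,0,0],
  [0,0,-0.3,0,0,0,0],
  [0,0,-0.4,0,0,0,0],
  [0,0,-0.5,0,0,0,0],
  [0,0,-0.6,0,0,0,0],
  [0,0,-0.7,0,0,0,0],
  [0,0,-0.8,0,0,0,0],
  [0,0,-0.9,0,0,0,0],
  [0,0,-1,0,0,0,0],
  [0,0,-1,0,0,0,0],
])

```text
clock: 34.98
tcp_pos: [0.6353, -0.2467, 0.0134]
ee_rot: [0.737, -0.676, 0.0, -0.0]
wrist_force: [-2.8, 1.8, 0.7]
gripper_width: -0.0001
```

```bash
python3 - <<'E'
from pl import *
s,p,d=wsnap("w26");print(s["tcp_pos"],s["joints"],s["wrist_force"])
E
```

```text
[ 0.63526482 -0.2466845   0.01341533] [ 0.34653859  0.77222924 -0.09410687  1.82456976  0.12562146  0.54990848
 -1.3121764 ] [-2.80433534  1.79001036  0.65212137]
```

View pics/w26.png

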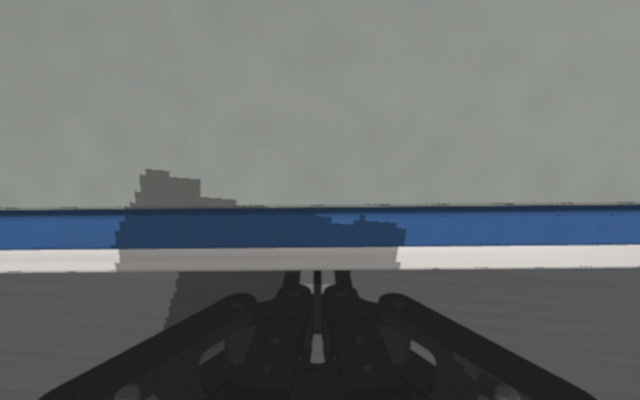

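>>> apply_moves([
  [0,0,-0.1,0,0,0,0],
  [0,0,-0.1,0,0,0,0],
  [0,0,-0.2,0,0,0,0],
  [0,0,-0.2,0,0,0,0],
  [0,0,-0.3,0,0,0,0],
  [0,0,-0.3,0,0,0,0],
  [0,0,-0.3,0,0,0,0],
  [0,0,-0.3,0,0,0,0],
  [0,0,-0.3,0,0,0,0],
  [0,0,-0.3,0,0,0,0],
])

```text
clock: 35.87
tcp_pos: [0.6379, -0.2466, 0.0134]
ee_rot: [0.737, -0.676, 0.0, -0.0]
wrist_force: [-3.7, 0.2, -0.2]
gripper_width: 0.0
```

>>> apply_moves([
  [0,0,-0.1,0,0,0,0],
  [0,0,-0.1,0,0,0,0],
  [0,0,-0.2,0,0,0,0],
  [0,0,-0.2,0,0,0,0],
  [0,0,-0.3,0,0,0,0],
  [0,0,-0.3,0,0,0,0],
  [0,0,-0.3,0,0,0,0],
  [0,0,-0.3,0,0,0,0],
  [0,0,-0.3,0,0,0,0],
  [0,0,-0.3,0,0,0,0],
])

```text
clock: 36.7
tcp_pos: [0.6391, -0.2464, 0.0134]
ee_rot: [0.737, -0.676, -0.001, 0.001]
wrist_force: [-8.5, 1.1, 4.3]
gripper_width: 0.0
```

>>> apply_moves([
  [0,0,-0.1,0,0,0,0],
  [0,0,-0.1,0,0,0,0],
  [0,0,-0.2,0,0,0,0],
  [0,0,-0.2,0,0,0,0],
  [0,0,-0.2,0,0,0,0],
  [0,0,-0.2,0,0,0,0],
  [0,0,-0.2,0,0,0,0],
  [0,0,-0.2,0,0,0,0],
  [0,0,-0.2,0,0,0,0],
  [0,0,-0.2,0,0,0,0],
])

```text
clock: 37.53
tcp_pos: [0.639, -0.2464, 0.0133]
ee_rot: [0.737, -0.676, -0.002, 0.002]
wrist_force: [-14.0, 1.3, 8.5]
gripper_width: 0.0001
```

>>> apply_moves([
  [0,0,0.3,0,0,0,0],
  [0,0,0.6,0,0,0,0],
  [0,0,1.5,0,0,0,0],
  [0,0,3,0,0,0,0],
  [0,0,5,0,0,0,0],
  [0,0,7,-2,0,0,0],
  [0,0,9,-5,0,0,0],
  [0,0,11,-8,0,0,0],
  [0,0,13,-12,0,0,0],
  [0,0,15,-15,0,0,0],
])

```text
clock: 38.37
tcp_pos: [0.4931, -0.2591, 0.1652]
ee_rot: [0.737, -0.676, 0.001, -0.0]
wrist_force: [1.8, -0.7, 1.1]
gripper_width: 0.0
```

>>> apply_moves([
  [0,0,0,-1,0,0,0],
  [0,0,0,-2,0,0,0],
  [0,0,0,-3,0,0,0],
  [0,0,0,-3,0,0,0],
  [0,0,0,-3,0,0,0],
  [0,0,0,-3,0,0,0],
  [0,0,0,-3,0,0,0],
  [0,0,0,-3,0,0,0],
  [0,0,0,-3,0,0,0],
  [0,0,0,-3,0,0,0],
])

```text
clock: 39.2
tcp_pos: [0.4932, -0.2588, 0.1929]
ee_rot: [0.737, -0.676, -0.0, 0.0]
wrist_force: [0.9, 0.4, 0.7]
gripper_width: -0.0001
```

```bash
python3 - <<'E'
from pl import *
s,p,d=wsnap("w27");print(s["tcp_pos"],s["wrist_force"])
for n in ["scene","top"]:
    p,d=vision.snapshot(n); cv2.imwrite(f"pics/{n}1.png",p[:,:,::-1])
c,d=wload("w27")
E
```

```text
[ 0.49324072 -0.25883644  0.19292029] [0.88111085 0.39465552 0.67407876]
```

View pics/w27.png

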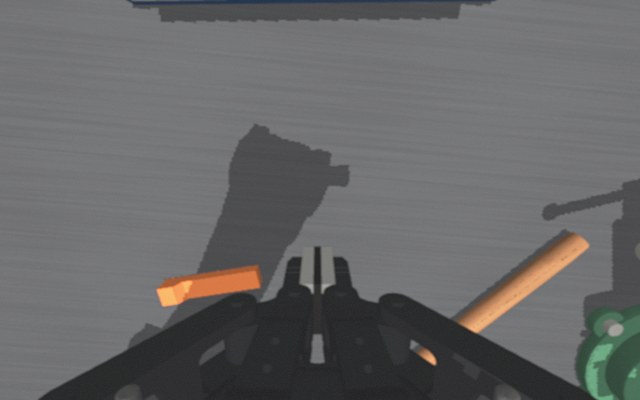

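View pics/top1.png

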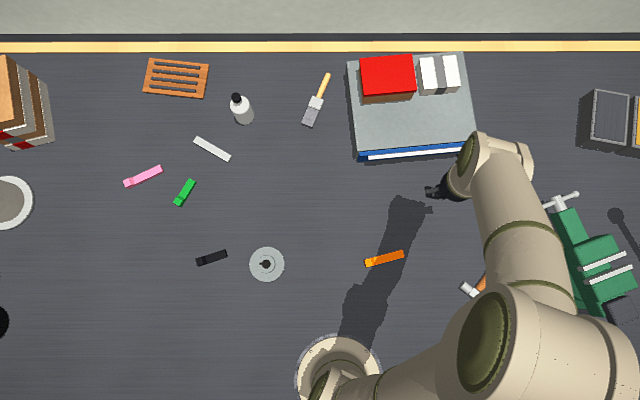

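View pics/scene1.png

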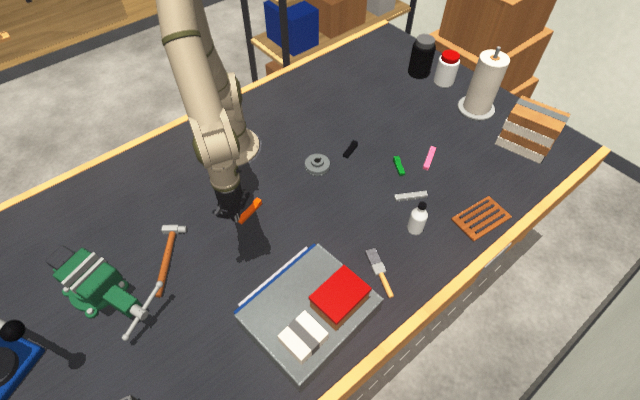

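```bash
python3 -c "
from station import env
print(env.job_done())"
```

```text
the job is handed in; nothing more can be done
None
```

All three loose gib-head keys are in the drawer, each to the right of its stored twin with heads towards the front. The drawer is shut and the job is handed in at about 39 s.

- **Placing:** My last view before shutting showed each head level with its twin's to within about 1 mm. Spacing was 48–50.5 mm against the 50 mm wanted. The short and medium pairs measured parallel to within about 1°. The long pair's edges read 1.5° apart, which I put down mostly to pixel noise.
- **Shutting:** I eased the drawer in, the last millimetres at about 1 cm/s or less. At the end the force rose to 14 N with no further movement, and the travel worked out at about 200 mm. The final pictures show it closed. I did not look inside again after shutting.
- **Left alone:** The plain key, pulley, hammer and look-alikes sit where they started.

**Checks that disagreed:**
- **Fingertip position:** The shut fingertips turned out to be about 33 mm behind the reported tool point. My first grasp therefore closed on air above the long key, touching nothing, and I corrected the height for the rest.
- **Bench contact:** While closing on the medium key the wrist force reached 29 N, apparently the fingertips pressing on the bench. That is under the limits, and I grasped higher for the short key.
- **Two-view heights:** Most two-view heights came out several millimetres off, and one key head was about 28 mm out. I relied on the depth readings, which agreed with the text.

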